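# Demagnetise a batch of ground pump parts

## Task

The bare steel pump parts lying on the black rubber mat have come off the grinder's magnetic chuck and must be demagnetised before assembly: draw the carriage fully out of the coil, lay every steel part flat on its deck side by side, and push the carriage fully home into the coil. Then hold the lever switch over to the left, towards the coil, for two seconds (to the right would magnetise them), let it spring back, draw the carriage fully out again and lay all the parts flat in the grey tray, side by side. Leave the carriage out and empty, and do not disturb the aluminium end cover or anything else on the bench.

Things in the scene. Friction and masses are not known exactly. Their poses are not given: they have to be found in the camera images.
- carriage (a joint): The demagnetiser's brown phenolic carriage slides level on two rails along the machine's own x axis (away from the robot): 0 m = fully out at the front (loading) stop, 0.190 m = fully home in the coil at the rear stop, both rigid. It needs about 2 N and stays where it is left.
- deck (a point): Centre of the carriage's flat deck, on its upper surface, 40 mm above the bench; moves with the carriage. x along the slide into the coil, y to the left, z up. Clear deck 166 mm along x by 130 mm along y, inside a rim 6 mm high (14 mm at the coil end).
- carriage_knob (a point): Grip point of the carriage's upright black knob, a cylinder 24 mm in diameter that stands 40 mm above the deck; this point is on its axis, 25 mm above the deck and 110 mm in front (-x) of the deck's centre. Same axes as the deck.
- coil_mouth (a point): Centre of the coil's near opening, 40 mm above the bench (deck height), on the axis of the slide; x points into the coil. The coil is a fixed grey tunnel 160 mm deep, 200 mm wide and 115 mm high overall; the opening is 150 mm wide and 55 mm high above the deck. When the carriage is out the deck's centre is 110 mm in front of this point; when home the knob is 30 mm in front of it.
- switch (a joint): Spring-centred lever switch on the console to the right of the coil. 0 rad = upright (rest); positive = tilted left, towards the coil (demagnetise), to a stop at +0.5; negative = right (magnetise), to -0.5. The contact closes at 0.35 rad. The spring takes about 4 N at the ball at 0.45 rad and returns the lever by itself when let go.
- switch_ball (a point): Centre of the lever's black ball, 22 mm in diameter, 55 mm above the pivot; the console's top is 60 mm below it at rest. With the lever upright its axes are those of the machine: the lever tilts along y.
- mat: Black rubber mat 200 x 220 x 3 mm fixed to the bench on one side of the machine or the other, where the parts to be done lie. Origin: centre of the underside.
- tray_in (a point): Centre of the inner floor (4 mm above the bench) of the fixed grey plastic tray for finished parts, on the other side of the machine; outside 160 mm along its x by 220 mm along its y, 26 mm high, walls 4 mm.
- cam_ring: Plain steel ring, outside diameter 50 mm, bore 32 mm, 22 mm high, about 0.2 kg. Origin: centre of the underside; z is its vertical axis. It may be absent.
- port_plate: Steel disc 49 mm in diameter, 12 mm thick, with small ports, about 0.2 kg. Origin: centre of the underside; z is its vertical axis. It may be absent.
- gear: Steel spur gear 48 mm in diameter over the teeth, toothed for 16 mm of height, with a hub 26 mm in diameter up to 26 mm, about 0.2 kg. Origin: centre of the underside; z is its vertical axis. It may be absent.
- flange: Square steel flange 44 x 44 x 14 mm (x, y, z) with a dark bore, about 0.2 kg; its sides lie along its own x and y. Origin: centre of the underside; z is its vertical axis. It may be absent.
- end_cover: Aluminium end cover with three ears, 56 mm across, 16 mm high, lying in the middle of the mat: not part of the job, leave it. Origin: centre of the underside.
- hex_key: Bystander: L-shaped hex key, 120 x 28 mm, 6 mm thick, lying on the bench. Origin: middle of the long arm, on the bench.
- t_key: Bystander: hex key with a cross handle, 76 mm wide, 95 mm long, 18 mm high, lying. Origin under the middle of the handle.
- caliper: Bystander: digital caliper 200 mm long, 10 mm high. Origin: middle of its beam, on the bench.
- screw1: Bystander: M8 socket-head screw 37 mm long, lying. Origin under its shank next to the head.
- screw2: Bystander: another such screw.
- gearmotor: Bystander: aluminium gear housing, 130 mm long, 100 mm wide, 89 mm high. Origin under the centre of its round body.
- oil_jar: Bystander: white plastic jar 60 mm in diameter, 75 mm high. Origin: centre of the underside.
Mind the look-alikes: they are no part of the job. What is shaped like the gear but turquoise is not meant.

How it is judged:
By the outcome, as a careful person would: the job done as asked, in the order asked, and still so for the second after the job is handed in, with the robot touching nothing.
Of cam_ring, port_plate, gear, flange only 2 to 3 are there at a start; the rules pass over those that are not, and their reading is None.
At some moment in a run one of cam_ring, port_plate, gear, flange may be knocked a few centimetres aside while the robot is not near it.
Once in a run the grip may slacken for a moment while it holds something.
It also fails if it takes over 210 s, if anything falls off the work surface, if the arm or the gripper's body presses on something with over 40 N, if the wrist force passes 120 N, or if a joint passes its speed limit or range.

## Robot

A 7-joint arm with a two-finger parallel gripper is mounted at the origin on the work surface. World frame = base frame: x ahead of the robot, y to its left, z up, the work surface at z = 0. Lengths are in m, angles in rad, forces in N, time in s.
With the tool pointing down it reaches from about 0.425 to 0.95 m from the base axis. Payload 4.7 kg.
Tool frame: the origin (TCP) lies at the very end of the fingers, on their centre line; the grasp point (between the pads) lies 19 mm behind it; z points along the fingers, x is the direction in which the jaws open and shut, and the axes are right-handed (so a half turn about z gives the same grasp; the last joint's range is limited). The gripper opens to 85 mm and grips with 20 to 120 N. Pads are 22 mm wide; open, the fingers measure 114 mm over their backs; the gripper's body (76 mm by 85 mm) begins 54 mm behind the grasp point. The pads swing forward as they close: fully open they stand 13 mm farther back than shut.
Start: joints at [-0.029, 0.469, -0.049, 1.532, 0.024, 1.141, -0.082], TCP at [0.675, 0, 0.231] pointing down, gripper open.
Joint ranges: [-2.59, 2.59], [-0.33, 1.99], [-1.39, 1.29], [0.1, 2.45], [-1.04, 4.18], [0.21, 1.99], [-2.66, 2.66]. Speed limits (rad/s): [2.57, 2.57, 3.14, 3.14, 3.14, 3.14, 3.14].

## Interface

Orientations are given as a rotation vector (axis times angle).
In Python, from workcell import bot gives the robot as it stands.
- The arm moves only by the shell command python3 -m pendant 'ROWS' [OPENING]. ROWS is a JSON object of lists of equal length, an entry for each row: "dp": the shift along the tool's x, y, z in m, a list of three; "angular": the turn, a rotation vector about the tool's x, y, z in rad, a list of three. In form: {"dp": [[dx, dy, dz], ...], "angular": [[ax, ay, az], ...]}. A call has 1 to 10 rows; each row is the pose to reach, as a shift and turn from the pose commanded when the call began, along the tool's axes at that moment; what a row does not reach only later rows make up. A row lasts 1/10 s, in which the tool goes at most 50 mm and 8.59 degrees, less where a joint would pass 70% of its speed; a pose out of reach is approached as far as the arm can. A call with a gripper value outside its range is refused whole. OPENING is the opening, from -1 (shut) to 1 (fully open), set as the call begins (- or left out, the last holds). The fingers move at their own pace and stop on an object; the grip force is fixed at half the most. Time passes only in rows, so rows that repeat a pose let the fingers close. It gives the time, the measured TCP pose, the force and the opening at its end, in the units of the state.
- bot.read_state(): the state, without advancing time (a new reading comes with each control period).
- bot.read_camera(name): name is "scene" or "side" or "wrist"; returns a dict with "img" (420x560x3 uint8, blue, green, red), "range_z" (420x560 float32, m along the optical axis (not along the pixel's ray), 0 where there is no reading), "fx", "fy", "cx", "cy" (pixels), "dist" ([k1, k2, p1, p2, k3] as OpenCV has them; the pictures are not rectified), "rvec" (rotation vector, rad) and "tvec" (3), from world to camera coordinates, as OpenCV has them. Camera axes: x right, y down, z forward; pixel columns grow to the right and rows downward; lengths in m; the calibration is good to about 2 mm. A picture is of the moment at which its call begins.
- bot.finish_job(): hands the job in, once; it reports no verdict.
The state is a dict: "clock": time; "joint_positions": joint angles; "qvel": joint speeds; "tau": joint torques, N m; "position": TCP position; "tool_rot": TCP orientation; "ft_force": force on the tool from outside, world axes, zero at the start; "wrist_torque": the same for the moment, N m; "grip_width": finger opening in m.
Only numpy, scipy, OpenCV 4.12 (cv2) and the standard library are available. Lean on these libraries where they do the work, as an engineer would, in place of code of your own. Each camera call takes 0.05 s, during which the arm holds its last target. There are 200 camera calls.

## Working session

There is one attempt and no reset: what is moved stays moved. The work goes in short steps, Python scripts to look and compute and a shell command to move; the robot and the scene stay as the last step left them, time stands still between calls to the robot, and variables do not carry over. Pictures are saved under pics/ and viewed, about 12 in all and at most 16, crops included, and the job is handed in when it is done.

```bash
ls; mkdir -p pics; python3 - <<'E'
from workcell import bot
import cv2
s=bot.read_state(); print({k:(v if isinstance(v,float) else [round(float(x),3) for x in v] if hasattr(v,'__len__') else v) for k,v in s.items()})
for n in("scene","side"):
    c=bot.read_camera(n); cv2.imwrite(f"pics/{n}0.png",c["img"])
    R=cv2.Rodrigues(c["rvec"])[0] if hasattr(c["rvec"],'shape') else None
    print(n,c["fx"],c["cx"],c["rvec"],c["tvec"],c["dist"])
E
```

```text
pics
{'clock': 0.0, 'joint_positions': [-0.029, 0.469, -0.049, 1.534, 0.024, 1.141, -0.082], 'qvel': [-0.001, 0.0, 0.0, 0.0, 0.001, -0.0, -0.001], 'tau': [0.001, -51.032, -0.046, -23.772, 0.011, 0.007, 0.0], 'position': [0.674, 0.0, 0.23], 'tool_rot': [3.142, 0.0, -0.003], 'ft_force': [-0.066, -0.808, 0.086], 'wrist_torque': [-0.024, 0.003, -0.001], 'grip_width': 0.08534118610451356}
scene 475.3857952488756 276.47538218463393 [ 1.92435857  1.20027454 -0.63596495] [-0.30891259 -0.17505583  1.95698513] [-0.04952365  0.          0.          0.          0.        ]
side 427.9734560419022 281.02047965450794 [ 0.280428   -2.85196614  1.05469059] [0.52809946 0.07065108 1.19233062] [-0.04218658  0.          0.          0.          0.        ]
```

View pics/scene0.png

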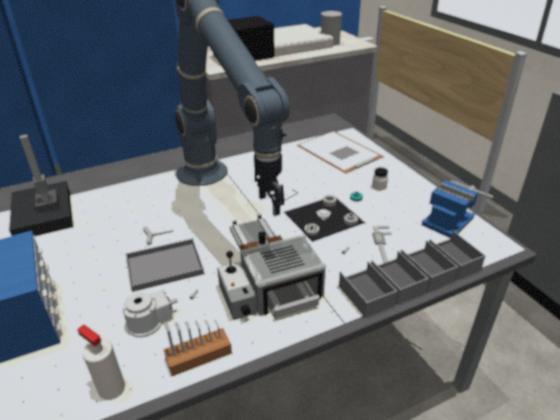

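View pics/side0.png

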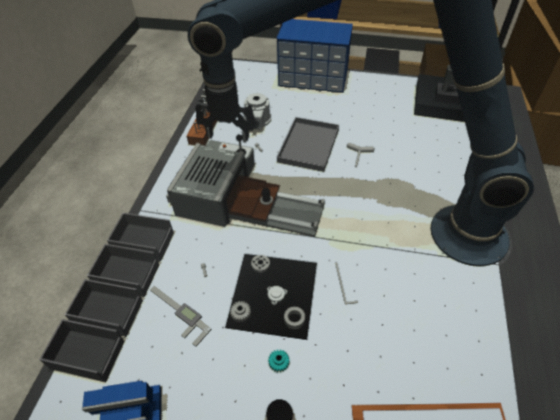

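The side view shows the mat at about (272,295). On it are the end cover (277,294), the ported disc (261,263), the gear (240,310) and the ring (294,317). The turquoise look-alike is at (279,360). The machine is at (205,185), with the carriage partly in and its knob at (266,193). The tray is at (309,143). The lever is near (242,145), partly hidden by the gripper.

```bash
cat > h.py <<'E'
from workcell import bot
import cv2, numpy as np
from scipy.spatial.transform import Rotation as Rn
def cam(n): 
    c=bot.read_camera(n); c["K"]=np.array([[c["fx"],0,c["cx"]],[0,c["fy"],c["cy"]],[0,0,1.]])
    c["R"]=cv2.Rodrigues(np.array(c["rvec"],float))[0]; c["t"]=np.array(c["tvec"],float); c["d"]=np.array(c["dist"],float); return c
def rays(c,uv):
    p=cv2.undistortPoints(np.array(uv,float).reshape(-1,1,2),c["K"],c["d"])[:,0]
    return np.c_[p,np.ones(len(p))]
def plane(c,uv,z):      # pixels -> world points on height z
    r=rays(c,uv)@c["R"]; o=-c["R"].T@c["t"]; return o+r*((z-o[2])/r[:,2])[:,None]
def depth(c,uv=None):   # pixels -> world points by range
    if uv is None: v,u=np.mgrid[:420,:560]; uv=np.c_[u.ravel(),v.ravel()]
    uv=np.array(uv); d=c["range_z"][uv[:,1].astype(int),uv[:,0].astype(int)]
    return (rays(c,uv)*d[:,None]-c["t"])@c["R"]
def proj(c,P): return cv2.projectPoints(np.array(P,float),np.array(c["rvec"],float),c["t"],c["K"],c["d"])[0][:,0]
def st():
    s=bot.read_state(); R=Rn.from_rotvec(s["tool_rot"]).as_matrix(); return s,np.array(s["position"]),R
def yawmove(target,xdir=None):
    """dp in tool axes to a world target; and turn about tool z to bring tool x along xdir (deg)"""
    s,p,R=st(); d=R.T@(np.array(target)-p); 
    out=np.round(d,4)
    if xdir is not None:
        a=np.deg2rad(xdir); v=R.T@np.array([np.cos(a),np.sin(a),0]); ang=np.arctan2(v[1],v[0]); ang=(ang+np.pi/2)%np.pi-np.pi/2
        return out,round(ang,4)
    return out
E
python3 - <<'E'
from h import *
c=cam("side"); im=c["img"]; P=depth(c).reshape(420,560,3); ok=c["range_z"]>0
print(ok.mean())
np.set_printoptions(precision=3,suppress=True)
for n,uv in dict(mat=(250,330),cover=(277,294),tray=(309,148),table=(360,250),knob=(266,186),coiltop=(195,185)).items(): print(n,P[uv[1],uv[0]])
# mat
hsv=cv2.cvtColor(im,cv2.COLOR_BGR2HSV)
m=((im.max(2)<45)&(P[...,2]<.02)).astype(np.uint8)
m=cv2.morphologyEx(m,cv2.MORPH_CLOSE,np.ones((15,15)))
cs=sorted(cv2.findContours(m,0,2)[0],key=cv2.contourArea)[-3:]
for k in cs:
    r=plane(c,k[:,0],.003)[:,:2].astype(np.float32); print("dark",cv2.contourArea(k),cv2.minAreaRect(r))
mz=((P[...,2]>.006)&(P[...,2]<.04)&ok).astype(np.uint8)
n,l,s_,ce=cv2.connectedComponentsWithStats(mz)
for i in range(1,n):
    if s_[i,4]>40:
        q=P[l==i]; print(s_[i],q.mean(0),np.percentile(q,2,0),np.percentile(q,98,0), im[l==i].mean(0).round())
cv2.imwrite("pics/crop1.png",cv2.resize(im[100:400,140:360],None,fx=2.6,fy=2,interpolation=cv2.INTER_CUBIC)[:600,:])
E
```

```text
0.9958248299319727
mat [0.533 0.395 0.002]
cover [0.488 0.297 0.018]
tray [ 0.499 -0.272  0.004]
table [0.297 0.112 0.001]
knob [ 0.593 -0.042  0.038]
coiltop [0.767 0.061 0.114]
dark 2729.0 ((1.3606282472610474, -0.4968068599700928), (1.1836522817611694, 0.3015669882297516), 88.63243103027344)
dark 4986.0 ((-0.3245835304260254, -1.181961178779602), (1.0613235235214233, 0.32468658685684204), 77.71925354003906)
dark 5172.5 ((0.5007080435752869, 0.28924643993377686), (0.19278810918331146, 0.21220341324806213), 2.5644030570983887)
[ 0  0 11  9 58] [ 2.292 -1.132  0.019] [ 2.28  -1.18   0.006] [ 2.304 -1.097  0.037] [72. 81. 83.]
[511   0   9   7  51] [-0.346 -1.536  0.021] [-0.363 -1.551  0.007] [-0.33  -1.523  0.036] [27. 29. 30.]
[553   0   7  12  47] [-0.56  -1.576  0.018] [-0.565 -1.633  0.007] [-0.554 -1.528  0.034] [15. 26. 34.]
[278  77  67  14 500] [ 0.549 -0.617  0.024] [ 0.427 -0.625  0.007] [ 0.675 -0.606  0.04 ] [78. 76. 71.]
[414  78  50  42 418] [ 0.079 -0.534  0.023] [-0.01  -0.685  0.007] [ 0.154 -0.517  0.039] [33. 33. 31.]
[254 112  18  19 125] [ 0.675 -0.358  0.022] [
[... 1077 characters left out ...]
141. 137.]
[268 286  19  18 241] [0.491 0.293 0.014] [0.471 0.272 0.007] [0.513 0.315 0.021] [154. 161. 155.]
[156 291  14  12  43] [0.772 0.351 0.007] [0.753 0.341 0.006] [0.792 0.364 0.009] [136. 145. 142.]
[231 301  20  22 320] [0.565 0.359 0.02 ] [0.544 0.334 0.007] [0.588 0.379 0.032] [102. 108. 106.]
[174 303  28  27 347] [0.691 0.389 0.009] [0.662 0.365 0.006] [0.722 0.419 0.013] [108. 117. 113.]
[285 307  20  23 275] [0.434 0.352 0.021] [0.412 0.327 0.006] [0.456 0.373 0.028] [ 96. 102. 100.]
[268 349  21  23 356] [0.45  0.459 0.017] [0.43  0.435 0.008] [0.471 0.479 0.027] [116. 125.  41.]
[146 385  15  35 362] [0.687 0.605 0.019] [0.67  0.568 0.008] [0.703 0.634 0.034] [66. 40. 20.]
```

```bash
python3 -m pendant '{"dp":[[0,0,0]],"angular":[[0,0,0]]}'; python3 - <<'E'
from h import *
c=cam("wrist"); s,p,R=st()
print("cam in tool",R.T@(-c["R"].T@c["t"]-p), (c["R"]@R).round(3), c["fx"])
cv2.imwrite("pics/w0.png",c["img"])
E
```

```text
clock: 0.25
position: [0.6748, 0.0, 0.2308]
tool_rot: [3.142, -0.0, -0.001]
ft_force: [0.1, -0.8, 0.0]
grip_width: 0.086
cam in tool [ 0.0004698  -0.06882333 -0.14200451] [[ 1.     0.     0.001]
 [ 0.     0.962 -0.272]
 [-0.001  0.272  0.962]] 316.32504242834574
```

View pics/w0.png

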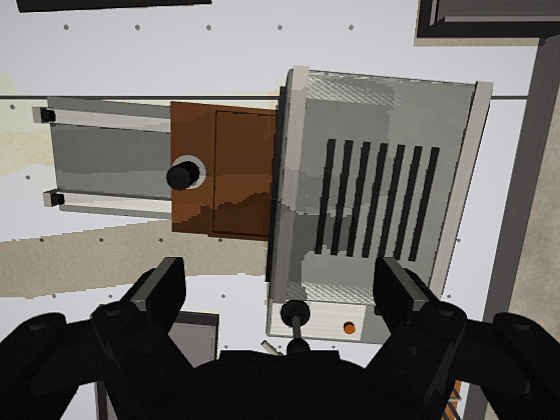

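The wrist view shows the coil at about (375,180), the carriage with its knob top at (182,176), the ball at (294,313) and the console below the coil. The machine is turned slightly. Next I'll measure its pose.

```bash
python3 - <<'E'
from h import *
np.set_printoptions(precision=4,suppress=True)
c=cam("wrist"); P=depth(c).reshape(420,560,3); im=c["img"]
Z=P[...,2]
def comp(m,name,z=None):
    n,l,s,ce=cv2.connectedComponentsWithStats(m.astype(np.uint8))
    for i in np.argsort(-s[1:,4])[:2]+1:
        if s[i,4]<60: continue
        q=P[l==i]; r=cv2.minAreaRect(q[:,:2].astype(np.float32)); print(name,s[i],q.mean(0),"rect",np.round(r[0],4),np.round(r[1],4),round(r[2],2))
ex=np.zeros(Z.shape,bool); ex[245:,:]=True
comp((Z>.105)&(Z<.125)&~ex,"coil")
ex2=np.zeros(Z.shape,bool); ex2[300:,:]=True
comp((Z>.035)&(Z<.050)&~ex2,"carriage")
comp((Z>.07)&(Z<.086)&~ex2&(im.max(2)<60),"knobtop")
b=(im.max(2)<60); b[:295]=0;b[330:]=0;b[:,:275]=0;b[:,315:]=0
q=P[b]; print("ball",q[q[:,2]>.05].mean(0),q[:,2].max(), b.sum(), np.argwhere(b).mean(0))
for uv in [(294,313),(182,176),(182,165),(290,300),(320,340),(350,320),(372,345)]: print(uv,P[uv[1],uv[0]])
# edges on image: rail edges by clicked pixels
for nm,uv,z in [("carr corners",[(171,101),(172,232)],.046),("coil top",[(292,66),(493,83),(436,306),(272,300)],.115)]: print(nm,plane(c,uv,z))
# console: height band
E
```

```text
coil [  270    65   223   180 32785] [0.7534 0.0348 0.1149] rect [0.7555 0.0272] [0.1468 0.1692] 85.41
carriage [  170   101   108   140 12909] [0.6163 0.0141 0.0403] rect [0.6137 0.0103] [0.1402 0.1097] 85.37
carriage [432  20 128   9 611] [0.8756 0.1501 0.0425] rect [0.8805 0.15  ] [0.0039 0.1223] 88.06
knobtop [166 165  27  26 521] [0.5808 0.0142 0.0789] rect [0.5801 0.0134] [0.0229 0.0217] 69.34
ball [ 0.6916 -0.1284  0.0855] 0.3731164764545814 654 [313.2905 294.7859]
(294, 313) [ 0.6907 -0.1274  0.0866]
(182, 176) [0.5839 0.0153 0.0789]
(182, 165) [0.5822 0.0245 0.0708]
(290, 300) [ 0.6868 -0.118   0.0773]
(320, 340) [ 0.7322 -0.2305 -0.0009]
(350, 320) [ 0.7525 -0.1442  0.0747]
(372, 345) [ 0.8046 -0.2371  0.0009]
carr corners [[ 0.5691  0.0838  0.046 ]
 [ 0.5574 -0.053   0.046 ]]
coil top [[ 0.6849  0.1056  0.115 ]
 [ 0.838   0.0935  0.115 ]
 [ 0.821  -0.1003  0.115 ]
 [ 0.6687 -0.0942  0.115 ]]
```

```bash
python3 -m pendant '{"dp":[[-0.01,0,0],[-0.03,-0.003,0],[-0.05,-0.006,0],[-0.07,-0.01,0],[-0.094,-0.014,0],[-0.094,-0.014,0],[-0.094,-0.014,0],[-0.094,-0.014,0],[-0.094,-0.014,0],[-0.094,-0.014,0]],"angular":[[0,0,-0.14],[0,0,-0.29],[0,0,-0.44],[0,0,-0.59],[0,0,-0.74],[0,0,-0.89],[0,0,-1.04],[0,0,-1.19],[0,0,-1.34],[0,0,-1.49]]}' 0.2; python3 -m pendant '{"dp":[[0,0,0],[0,0,0],[0,0,0]],"angular":[[0,0,0],[0,0,0],[0,0,0]]}';  python3 - <<'E'
from h import *
np.set_printoptions(precision=4,suppress=True)
c=cam("wrist"); P=depth(c).reshape(420,560,3); im=c["img"]; cv2.imwrite("pics/w1.png",im)
Z=P[...,2]; m=((Z>.074)&(Z<.084)&(im.max(2)<70)).astype(np.uint8)
n,l,s,ce=cv2.connectedComponentsWithStats(m)
for i in range(1,n):
    if s[i,4]>80: q=P[l==i]; print(s[i],q.mean(0),(q.min(0)+q.max(0))/2,np.ptp(q,0))
print(st()[1],yawmove([.5805,.0138,.049],85.3))
E
```

```text
clock: 1.35
position: [0.581, 0.014, 0.2314]
tool_rot: [2.303, 2.137, 0.0]
ft_force: [0.1, -0.0, 0.0]
grip_width: 0.0511
clock: 1.65
position: [0.581, 0.014, 0.2313]
tool_rot: [2.312, 2.127, -0.0]
ft_force: [-0.5, -0.8, 0.1]
grip_width: 0.0514
[267 177  24  25 461] [0.5787 0.0137 0.0793] [0.579  0.0135 0.0779] [0.0228 0.0224 0.0072]
[135 290  26  15 239] [ 0.6812 -0.132   0.0797] [ 0.6827 -0.1343  0.0792] [0.0137 0.029  0.0094]
[0.581  0.014  0.2313] (array([-0.0003, -0.0005,  0.1823]), np.float64(-0.0004))
```

View pics/w1.png

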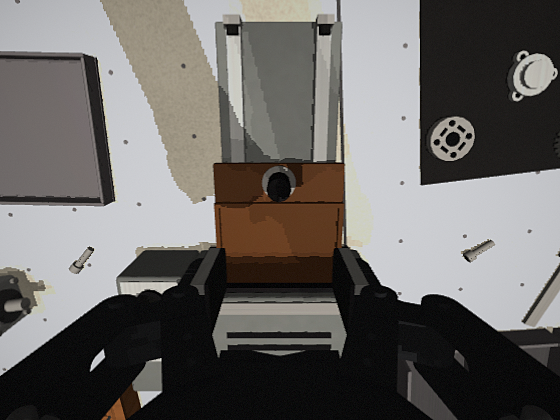

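The knob is at (279,182) under the gripper, the ported disc at (452,138) and the end cover at (532,75). I'll descend, grip the knob and draw the carriage out.

```bash
python3 -m pendant '{"dp":[[0,-0.001,0.04],[0,-0.001,0.08],[0,-0.001,0.12],[0,-0.001,0.15],[0,-0.001,0.17],[0,-0.001,0.18],[0,-0.001,0.182],[0,-0.001,0.182]],"angular":[[0,0,0],[0,0,0],[0,0,0],[0,0,0],[0,0,0],[0,0,0],[0,0,0],[0,0,0]]}'; python3 -m pendant '{"dp":[[0,0,0],[0,0,0],[0,0,0],[0,0,0],[0,0,0],[0,0,0]],"angular":[[0,0,0],[0,0,0],[0,0,0],[0,0,0],[0,0,0],[0,0,0]]}' -1
python3 -m pendant '{"dp":[[0,-0.015,0],[0,-0.035,0],[0,-0.055,0],[0,-0.075,0],[0,-0.095,0],[0,-0.11,0],[0,-0.117,0],[0,-0.12,0],[0,-0.122,0],[0,-0.122,0]],"angular":[[0,0,0],[0,0,0],[0,0,0],[0,0,0],[0,0,0],[0,0,0],[0,0,0],[0,0,0],[0,0,0],[0,0,0]]}'
```

```text
clock: 2.5
position: [0.5806, 0.0143, 0.0499]
tool_rot: [2.309, 2.129, 0.001]
ft_force: [-1.1, -0.4, 0.0]
grip_width: 0.051
clock: 3.1
position: [0.581, 0.0134, 0.0508]
tool_rot: [2.308, 2.128, 0.002]
ft_force: [-1.0, -2.1, 5.2]
grip_width: 0.0228
clock: 4.1
position: [0.4599, 0.0233, 0.0508]
tool_rot: [2.307, 2.127, 0.003]
ft_force: [-0.6, -3.0, 8.5]
grip_width: 0.0222
```

```bash
python3 -m pendant '{"dp":[[0,-0.002,0],[0,-0.004,0],[0,-0.004,0]],"angular":[[0,0,0],[0,0,0],[0,0,0]]}'
python3 -m pendant '{"dp":[[0,0.0,0],[0,0.0,0],[0,0.0,0]],"angular":[[0,0,0],[0,0,0],[0,0,0]]}' 0.2
python3 -m pendant '{"dp":[[0,0,-0.04],[0,0,-0.08],[0,0,-0.12],[0,0,-0.16],[0,0,-0.2],[0,0,-0.21],[0,0,-0.21]],"angular":[[0,0,0],[0,0,0],[0,0,0],[0,0,0],[0,0,0],[0,0,0],[0,0,0]]}'
python3 - <<'E'
from h import *
np.set_printoptions(precision=4,suppress=True)
c=cam("wrist"); P=depth(c).reshape(420,560,3); im=c["img"]; cv2.imwrite("pics/w2.png",im)
Z=P[...,2]; m=((Z>.074)&(Z<.084)&(im.max(2)<70)).astype(np.uint8)
n,l,s,ce=cv2.connectedComponentsWithStats(m)
for i in range(1,n):
    if s[i,4]>80: q=P[l==i]; print(s[i],q.mean(0),(q.min(0)+q.max(0))/2,np.ptp(q,0))
print(st()[1])
E
```

```text
clock: 4.4
position: [0.4562, 0.0237, 0.0508]
tool_rot: [2.307, 2.127, 0.004]
ft_force: [1.3, -2.1, 7.1]
grip_width: 0.0226
clock: 4.7
position: [0.4543, 0.0245, 0.0493]
tool_rot: [-2.309, -2.13, -0.0]
ft_force: [0.5, -0.2, 0.0]
grip_width: 0.0511
clock: 5.4
position: [0.4552, 0.0245, 0.2607]
tool_rot: [2.307, 2.128, 0.004]
ft_force: [-0.1, 0.3, -1.0]
grip_width: 0.0513
[268 173  22  23 383] [0.454  0.0239 0.0793] [0.4549 0.0239 0.0786] [0.0236 0.0224 0.0061]
[0.4541 0.0243 0.259 ]
```

```bash
python3 -m pendant '{"dp":[[0,0,0.05],[0,0,0.1],[0,0,0.15],[0,0,0.19],[0,0,0.205],[0,0,0.21]],"angular":[[0,0,0],[0,0,0],[0,0,0],[0,0,0],[0,0,0],[0,0,0]]}'; python3 -m pendant '{"dp":[[0,0,0],[0,0,0],[0,0,0],[0,0,0],[0,0,0]],"angular":[[0,0,0],[0,0,0],[0,0,0],[0,0,0],[0,0,0]]}' -1
python3 -m pendant '{"dp":[[0,-0.002,0],[0,-0.004,0],[0,-0.006,0],[0,-0.006,0]],"angular":[[0,0,0],[0,0,0],[0,0,0],[0,0,0]]}'
```

```text
clock: 6.05
position: [0.4507, 0.0242, 0.0455]
tool_rot: [-2.304, -2.127, 0.01]
ft_force: [0.1, -0.4, -0.1]
grip_width: 0.051
clock: 6.55
position: [0.4545, 0.0238, 0.0498]
tool_rot: [2.309, 2.129, 0.0]
ft_force: [-0.2, -2.2, -2.3]
grip_width: 0.0228
clock: 6.95
position: [0.4538, 0.0239, 0.0499]
tool_rot: [2.305, 2.124, 0.014]
ft_force: [13.9, -5.5, -16.9]
grip_width: 0.0224
```

```bash
python3 -m pendant '{"dp":[[0,0.006,0],[0,0.006,0],[0,0.006,0],[0,0.006,-0.05],[0,0.006,-0.1],[0,0.006,-0.15],[0,0.006,-0.2]],"angular":[[0,0,0],[0,0,0],[0,0,0],[0,0,0],[0,0,0],[0,0,0],[0,0,0]]}' 0.2
python3 -m pendant '{"dp":[[0.03,0,0],[0.07,0.01,0],[0.11,0.02,0],[0.15,0.024,0],[0.19,0.024,0],[0.23,0.024,0],[0.26,0.024,0],[0.269,0.024,0],[0.269,0.024,0],[0.269,0.024,0]],"angular":[[0,0,0],[0,0,0],[0,0,0],[0,0,0],[0,0,0],[0,0,0],[0,0,0],[0,0,0],[0,0,0],[0,0,0]]}' 0.46
cat > parts.py <<'E'
from h import *
import sys
np.set_printoptions(precision=4,suppress=True)
def find(surf,box,save=None,show=True):
    c=cam("wrist"); P=depth(c).reshape(420,560,3); im=c["img"]; Z=P[...,2]
    if save: cv2.imwrite(save,im)
    m=((Z>surf+.006)&(Z<surf+.035)&(P[...,0]>box[0])&(P[...,0]<box[1])&(P[...,1]>box[2])&(P[...,1]<box[3])).astype(np.uint8)
    n,l,s,ce=cv2.connectedComponentsWithStats(m)
    for i in range(1,n):
        if s[i,4]<150: continue
        q=P[l==i]; top=np.percentile(q[:,2],95); t=q[q[:,2]>top-.004]
        (xy,r)=cv2.minEnclosingCircle(t[:,:2].astype(np.float32))
        print("px",ce[i].round(),"top %.4f"%top,"allcirc",np.round(cv2.minEnclosingCircle(q[:,:2].astype(np.float32))[0],4),"topcirc",np.round(xy,4),"r %.4f"%r,"bgr",im[l==i].mean(0).round())
    print("tcp",st()[1])
    return c,P
E
python3 - <<'E'
from parts import *
find(.003,(.35,.68,.15,.42),"pics/w3.png")
E
```

```text
clock: 7.65
position: [0.4534, 0.0249, 0.2514]
tool_rot: [-2.308, -2.131, 0.0]
ft_force: [1.9, -0.9, -0.5]
grip_width: 0.0516
clock: 8.65
position: [0.5, 0.2889, 0.2491]
tool_rot: [2.31, 2.128, -0.002]
ft_force: [0.5, -0.2, -0.9]
grip_width: 0.0621
px [329. 115.] top 0.0257 allcirc [0.4348 0.3491] topcirc [0.4347 0.3491] r 0.0249 bgr [132. 140. 145.]
px [281. 169.] top 0.0194 allcirc [0.4913 0.2918] topcirc [0.4925 0.2913] r 0.0141 bgr [106. 111. 112.]
px [220. 221.] top 0.0158 allcirc [0.5516 0.2093] topcirc [0.5518 0.2093] r 0.0250 bgr [114. 121. 126.]
px [338. 224.] top 0.0293 allcirc [0.5672 0.3564] topcirc [0.567  0.3566] r 0.0130 bgr [109. 115. 119.]
tcp [0.5002 0.2885 0.2492]
```

View pics/w3.png

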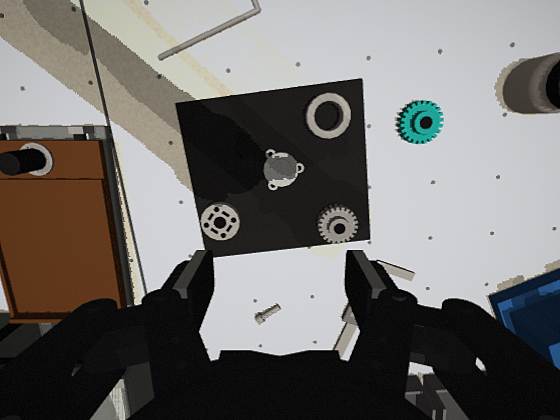

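The mat view shows the ring (328,116), the end cover (281,169), the ported disc (220,221), the gear (338,224) and the turquoise one off the mat (420,121). The radii and heights match the given sizes, so I'll pick the disc first.

```bash
python3 -m pendant '{"dp":[[-0.03,0.025,0],[-0.06,0.048,0.03],[-0.075,0.058,0.08],[-0.075,0.058,0.12],[-0.075,0.058,0.16],[-0.075,0.058,0.2],[-0.075,0.058,0.225],[-0.075,0.058,0.24],[-0.075,0.058,0.244],[-0.075,0.058,0.244]],"angular":[[0,0,0],[0,0,0],[0,0,0],[0,0,0],[0,0,0],[0,0,0],[0,0,0],[0,0,0],[0,0,0],[0,0,0]]}'
python3 -m pendant '{"dp":[[0,0,0],[0,0,0],[0,0,0],[0,0,0],[0,0,0]],"angular":[[0,0,0],[0,0,0],[0,0,0],[0,0,0],[0,0,0]]}' -1
python3 -m pendant '{"dp":[[0,0,-0.02],[0,0,-0.06],[0,0,-0.1],[0,0,-0.14],[0,0,-0.14]],"angular":[[0,0,0],[0,0,0],[0,0,0],[0,0,0],[0,0,0]]}'
python3 -c "
from h import *
print(st()[1],st()[0]['grip_width'],yawmove([.5636+.054*.9966+.012*.082,.015-.054*.082+.012*.9966,.15],85.3))
print(yawmove([.5636-.0*.9966+-.012*.082,.015-.012*.9966,.15],85.3))"
```

```text
clock: 9.7
position: [0.5524, 0.2106, 0.0058]
tool_rot: [2.31, 2.129, 0.001]
ft_force: [0.4, 0.1, 0.2]
grip_width: 0.0625
clock: 10.2
position: [0.5531, 0.2112, 0.0076]
tool_rot: [2.308, 2.128, 0.004]
ft_force: [-1.2, -2.3, 5.3]
grip_width: 0.0452
clock: 10.7
position: [0.5554, 0.2133, 0.1525]
tool_rot: [2.306, 2.127, 0.02]
ft_force: [0.5, 0.4, -1.1]
grip_width: 0.0456
[0.55544612 0.21331411 0.15245009] 0.045613735457227265 (array([-0.1851,  0.0781,  0.0023]), np.float64(0.0012))
(array([-0.209 ,  0.0241,  0.0015]), np.float64(0.0012))
```

```bash
python3 - <<'E'
from h import *
c=cam("wrist"); w=c["img"]; d=cam("side"); s=d["img"]
u,v=proj(d,[st()[1]])[0].astype(int); print(u,v)
a=cv2.resize(s[v-50:v+50,u-60:u+60],(480,400),interpolation=cv2.INTER_CUBIC)
b=cv2.resize(w[190:420,130:430],(315,400) ) 
cv2.imwrite("pics/g1.png",np.hstack([a,b]))
E
```

```text
256 231
```

View pics/g1.png

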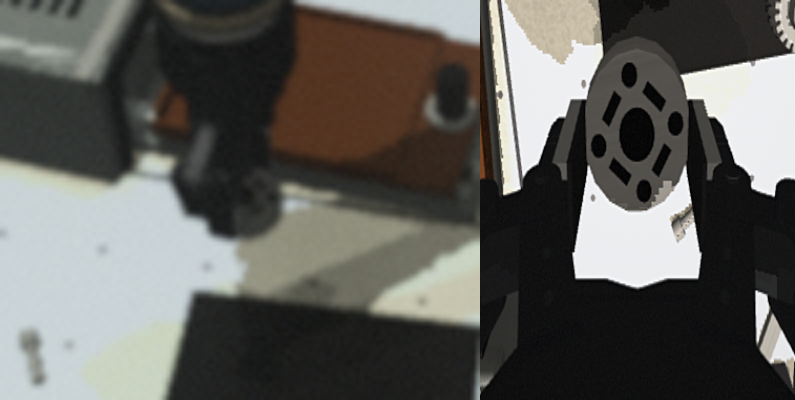

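The disc is held, but in the side crop (255,200) it looks tipped, so I'll check its plane from the depth.

```bash
cat > held.py <<'E'
from h import *
def held(lo=-.03,hi=.035,half=.04):
    c=cam("wrist"); P=depth(c).reshape(-1,3); s,p,R=st(); T=(P-p)@R   # in tool axes
    m=(abs(T[:,0])<.021)&(abs(T[:,1])<half)&(T[:,2]>lo)&(T[:,2]<hi)
    q=T[m]; n=np.linalg.svd(q-q.mean(0),full_matrices=False)[2][2]; n*=np.sign(n[2])
    print("n",len(q),"centre(tool)",q.mean(0).round(4),"min",q.min(0).round(4),"max",q.max(0).round(4),"normal",n.round(3),"thick",np.std((q-q.mean(0))@n).round(4),"width",s["grip_width"].__round__(4))
if __name__=="__main__": held()
E
python3 held.py
```

```text
n 7653 centre(tool) [ 0.0002 -0.0023 -0.0081] min [-0.021  -0.0246 -0.0105] max [0.021  0.0241 0.0034] normal [0.    0.044 0.999] thick 0.0016 width 0.0454
```

```bash
cat >> h.py <<'E'
MX=np.array([.9966,-.082,0]); MY=np.array([.082,.9966,0]); DECK=np.array([.5636,.015,0])
def deck(x,y,z): return DECK+MX*x+MY*y+[0,0,z]
E
python3 -m pendant '{"dp":[[0,0,0],[0,0,0]],"angular":[[0,0,0],[0,0,0]]}'
python3 -c "
from h import *
print(st()[1],yawmove(deck(.054,.012,.15),85.3), st()[2].round(3))"
```

```text
clock: 11.05
position: [0.5509, 0.2106, 0.1438]
tool_rot: [-2.308, -2.129, 0.004]
ft_force: [-0.9, -1.0, -2.6]
grip_width: 0.0457
[0.55094318 0.21061712 0.14384931] (array([-0.182 ,  0.0824, -0.0061]), np.float64(0.0014)) [[ 0.081  0.997 -0.003]
 [ 0.997 -0.081 -0.001]
 [-0.001 -0.003 -1.   ]]
```

```bash
python3 -m pendant '{"dp":[[-0.03,0.02,0],[-0.07,0.04,0],[-0.11,0.06,0],[-0.15,0.075,0],[-0.175,0.082,0],[-0.182,0.082,0.02],[-0.182,0.082,0.05],[-0.182,0.082,0.08],[-0.182,0.082,0.094],[-0.182,0.082,0.096]],"angular":[[0,0,0],[0,0,0],[0,0,0],[0,0,0],[0,0,0],[0,0,0],[0,0,0],[0,0,0],[0,0,0],[0,0,0]]}'
python3 -m pendant '{"dp":[[0,0,0],[0,0,0.002],[0,0,0.003],[0,0,0.003]],"angular":[[0,0,0],[0,0,0],[0,0,0],[0,0,0]]}'
python3 -c "
from h import *
print(yawmove(deck(.054,.012,.044),85.3))"
```

```text
clock: 12.05
position: [0.6171, 0.0229, 0.0467]
tool_rot: [-2.306, -2.128, 0.006]
ft_force: [-0.4, -0.5, -2.2]
grip_width: 0.0456
clock: 12.45
position: [0.6194, 0.0231, 0.0472]
tool_rot: [2.309, 2.129, 0.002]
ft_force: [0.3, 0.3, -1.8]
grip_width: 0.0458
(array([-0.0006, -0.0009,  0.0032]), np.float64(0.0012))
```

```bash
python3 -m pendant '{"dp":[[0,0,0.001],[0,0,0.002],[0,0,0.002]],"angular":[[0,0,0],[0,0,0],[0,0,0]]}'
python3 -m pendant '{"dp":[[0,0,0],[0,0,0],[0,0,0],[0,0,-0.02],[0,0,-0.06],[0,0,-0.11],[0,0,-0.16],[0,0,-0.2],[0,0,-0.2]],"angular":[[0,0,0],[0,0,0],[0,0,0],[0,0,0],[0,0,0],[0,0,0],[0,0,0],[0,0,0],[0,0,0]]}' 0.46
python3 -m pendant '{"dp":[[0.04,-0.02,0],[0.08,-0.04,0],[0.12,-0.07,0],[0.16,-0.1,0],[0.2,-0.12,0],[0.23,-0.135,0],[0.25,-0.14,0],[0.256,-0.14,0],[0.256,-0.14,0]],"angular":[[0,0,0],[0,0,0],[0,0,0],[0,0,0],[0,0,0],[0,0,0],[0,0,0],[0,0,0],[0,0,0]]}'
python3 - <<'E'
from parts import *
find(.003,(.35,.68,.15,.42)); s,p,R=st()
print(yawmove([.567,.3566,.006],85.3))
find(.04,(.50,.66,-.04,.07))
E
```

```text
clock: 12.75
position: [0.6191, 0.023, 0.0447]
tool_rot: [2.309, 2.13, 0.001]
ft_force: [0.2, -0.3, 0.7]
grip_width: 0.0456
clock: 13.65
position: [0.6224, 0.0241, 0.2516]
tool_rot: [2.303, 2.124, 0.016]
ft_force: [0.3, -0.0, -0.5]
grip_width: 0.0624
clock: 14.55
position: [0.4999, 0.2897, 0.2438]
tool_rot: [-2.308, -2.131, 0.001]
ft_force: [0.5, -0.5, 0.1]
grip_width: 0.0622
px [328. 115.] top 0.0258 allcirc [0.4349 0.349 ] topcirc [0.4349 0.3491] r 0.0249 bgr [135. 143. 148.]
px [280. 170.] top 0.0194 allcirc [0.4951 0.2932] topcirc [0.4924 0.2913] r 0.0140 bgr [108. 113. 115.]
px [337. 226.] top 0.0292 allcirc [0.5672 0.3566] topcirc [0.5673 0.3564] r 0.0131 bgr [112. 118. 122.]
tcp [0.5005 0.2884 0.2437]
(array([0.0737, 0.0608, 0.2376]), np.float64(0.0003))
px [ 66. 295.] top 0.0527 allcirc [0.6181 0.0236] topcirc [0.6181 0.0235] r 0.0250 bgr [102. 108. 113.]
px [ 40. 321.] top 0.0543 allcirc [ 0.6455 -0.0158] topcirc [ 0.6459 -0.0162] r 0.0239 bgr [14. 32. 58.]
tcp [0.5008 0.2877 0.2438]
```

```bash
python3 -m pendant '{"dp":[[0.03,0.025,0],[0.06,0.05,0.03],[0.0737,0.061,0.07],[0.0737,0.061,0.12],[0.0737,0.061,0.16],[0.0737,0.061,0.2],[0.0737,0.061,0.225],[0.0737,0.061,0.236],[0.0737,0.061,0.239],[0.0737,0.061,0.239]],"angular":[[0,0,0],[0,0,0],[0,0,0],[0,0,0],[0,0,0],[0,0,0],[0,0,0],[0,0,0],[0,0,0],[0,0,0]]}'
python3 -m pendant '{"dp":[[0,0,0],[0,0,0],[0,0,0],[0,0,0],[0,0,0]],"angular":[[0,0,0],[0,0,0],[0,0,0],[0,0,0],[0,0,0]]}' -1
python3 -m pendant '{"dp":[[0,0,-0.02],[0,0,-0.06],[0,0,-0.1],[0,0,-0.14],[0,0,-0.14],[0,0,-0.14],[0,0,-0.14]],"angular":[[0,0,0],[0,0,0],[0,0,0],[0,0,0],[0,0,0],[0,0,0],[0,0,0]]}'
python3 -c "
from held import *
held()
print(st()[1],yawmove(deck(0,-.012,.05),85.3))"
```

```text
clock: 15.65
position: [0.5678, 0.3577, 0.0062]
tool_rot: [2.31, 2.128, 0.002]
ft_force: [0.2, -0.6, 1.2]
grip_width: 0.0623
clock: 16.15
position: [0.568, 0.3585, 0.0078]
tool_rot: [2.309, 2.129, 0.005]
ft_force: [-0.9, -1.7, 5.9]
grip_width: 0.0454
clock: 16.85
position: [0.5659, 0.357, 0.1439]
tool_rot: [2.309, 2.13, -0.004]
ft_force: [-0.5, 0.5, -2.9]
grip_width: 0.0452
n 7939 centre(tool) [-0.     -0.0053 -0.0136] min [-0.021  -0.0252 -0.0233] max [0.021  0.024  0.0063] normal [-0.006  0.224  0.975] thick 0.0056 width 0.0451
[0.56581976 0.35695791 0.14343132] (array([-0.3528,  0.0256,  0.0942]), np.float64(0.0012))
```

```bash
python3 -m pendant '{"dp":[[-0.03,0,0],[-0.07,0.005,0],[-0.115,0.01,0],[-0.16,0.015,0],[-0.205,0.02,0],[-0.25,0.025,0],[-0.295,0.026,0],[-0.33,0.026,0],[-0.348,0.026,0],[-0.353,0.026,0]],"angular":[[0,0,0],[0,0,0],[0,0,0],[0,0,0],[0,0,0],[0,0,0],[0,0,0],[0,0,0],[0,0,0],[0,0,0]]}'
python3 -m pendant '{"dp":[[0,0,0.02],[0,0,0.05],[0,0,0.08],[0,0,0.094],[0,0,0.096],[0,0,0.098],[0,0,0.1],[0,0,0.1]],"angular":[[0,0,0],[0,0,0],[0,0,0],[0,0,0],[0,0,0],[0,0,0],[0,0,0],[0,0,0]]}'
python3 -c "
from h import *
print(st()[0]['position'],st()[0]['ft_force'],yawmove(deck(0,-.012,.0433),85.3))"
```

```text
clock: 17.9
position: [0.563, 0.0005, 0.1437]
tool_rot: [-2.314, -2.123, 0.005]
ft_force: [-0.4, 0.2, -2.3]
grip_width: 0.045
clock: 18.7
position: [0.5649, 0.0043, 0.0463]
tool_rot: [2.308, 2.129, 0.002]
ft_force: [0.2, -0.2, -2.4]
grip_width: 0.0448
[0.56490299 0.00428778 0.04625629] [ 0.18278765 -0.18229967 -2.40015302] (array([-0.0014, -0.0022,  0.003 ]), np.float64(0.0014))
```

```bash
python3 -m pendant '{"dp":[[0,0,0.001],[0,0,0.002],[0,0,0.0025],[0,0,0.0025]],"angular":[[0,0,0],[0,0,0],[0,0,0],[0,0,0]]}'
python3 -m pendant '{"dp":[[0,0,0],[0,0,0],[0,0,0],[0,0,-0.02],[0,0,-0.06],[0,0,-0.11],[0,0,-0.16],[0,0,-0.2],[0,0,-0.2]],"angular":[[0,0,0],[0,0,0],[0,0,0],[0,0,0],[0,0,0],[0,0,0],[0,0,0],[0,0,0],[0,0,0]]}' 0.46
python3 -m pendant '{"dp":[[0.04,-0.02,0],[0.08,-0.04,0],[0.12,-0.06,0],[0.16,-0.08,0],[0.2,-0.085,0],[0.24,-0.085,0],[0.26,-0.085,0],[0.275,-0.085,0],[0.275,-0.085,0]],"angular":[[0,0,0],[0,0,0],[0,0,0],[0,0,0],[0,0,0],[0,0,0],[0,0,0],[0,0,0],[0,0,0]]}'
python3 - <<'E'
from parts import *
find(.003,(.35,.68,.15,.42)); s,p,R=st()
print(yawmove([.4349,.349,.006],85.3))
find(.04,(.50,.66,-.04,.07))
E
```

```text
clock: 19.1
position: [0.5657, 0.004, 0.0448]
tool_rot: [2.308, 2.128, 0.004]
ft_force: [-1.0, -1.5, 7.3]
grip_width: 0.0451
clock: 20.0
position: [0.5676, 0.005, 0.2492]
tool_rot: [2.303, 2.124, 0.014]
ft_force: [0.7, -0.2, 0.3]
grip_width: 0.0625
clock: 20.9
position: [0.5009, 0.2868, 0.2422]
tool_rot: [-2.305, -2.132, 0.001]
ft_force: [0.2, 0.3, 0.2]
grip_width: 0.0629
px [331. 115.] top 0.0256 allcirc [0.435  0.3492] topcirc [0.435  0.3492] r 0.0250 bgr [139. 147. 152.]
px [282. 169.] top 0.0194 allcirc [0.4934 0.2925] topcirc [0.4925 0.2911] r 0.0139 bgr [113. 118. 119.]
tcp [0.5013 0.2849 0.2421]
(array([ 0.0588, -0.0711,  0.2361]), np.float64(0.0021))
px [ 39. 257.] top 0.0662 allcirc [0.5649 0.0046] topcirc [0.5642 0.0046] r 0.0136 bgr [105. 111. 115.]
px [ 67. 295.] top 0.0527 allcirc [0.6184 0.0233] topcirc [0.6186 0.0233] r 0.0248 bgr [104. 111. 115.]
px [ 40. 321.] top 0.0542 allcirc [ 0.6461 -0.0169] topcirc [ 0.6461 -0.0169] r 0.0228 bgr [17. 34. 60.]
tcp [0.5017 0.2838 0.2422]
```

```bash
python3 -m pendant '{"dp":[[0.03,-0.03,0],[0.055,-0.06,0.03],[0.06,-0.0705,0.07],[0.06,-0.0705,0.12],[0.06,-0.0705,0.16],[0.06,-0.0705,0.2],[0.06,-0.0705,0.225],[0.06,-0.0705,0.234],[0.06,-0.0705,0.236],[0.06,-0.0705,0.236]],"angular":[[0,0,0],[0,0,0],[0,0,0],[0,0,0],[0,0,0],[0,0,0],[0,0,0],[0,0,0],[0,0,0],[0,0,0]]}'
python3 -c "
from h import *
print(yawmove([.435,.3492,.006],85.3))"
```

```text
clock: 22.0
position: [0.4372, 0.3505, 0.0078]
tool_rot: [2.31, 2.128, 0.003]
ft_force: [0.2, 0.3, 0.1]
grip_width: 0.0622
(array([-0.0015, -0.0021,  0.0018]), np.float64(0.0001))
```

```bash

python3 -m pendant '{"dp":[[0,-0.001,0.001],[0,-0.001,0.001],[0,-0.001,0.001],[0,-0.001,0.001],[0,-0.001,0.001],[0,-0.001,0.001]],"angular":[[0,0,0],[0,0,0],[0,0,0],[0,0,0],[0,0,0],[0,0,0]]}' -1
python3 -m pendant '{"dp":[[0,0,-0.02],[0,0,-0.06],[0,0,-0.1],[0,0,-0.14],[0,0,-0.14],[0,0,-0.14],[0,0,-0.14]],"angular":[[0,0,0],[0,0,0],[0,0,0],[0,0,0],[0,0,0],[0,0,0],[0,0,0]]}'
python3 -c "
from held import *
held()
print(st()[1],yawmove(deck(-.053,.012,.05),85.3))"
```

```text
clock: 22.6
position: [0.4366, 0.351, 0.0082]
tool_rot: [2.309, 2.128, 0.005]
ft_force: [-0.3, -1.5, 6.3]
grip_width: 0.0478
clock: 23.3
position: [0.4347, 0.3496, 0.1451]
tool_rot: [2.309, 2.129, -0.003]
ft_force: [-0.1, 0.4, -2.6]
grip_width: 0.0479
n 7216 centre(tool) [-0.     -0.0033 -0.0129] min [-0.021  -0.027  -0.0187] max [0.021  0.0228 0.0054] normal [ 0.002 -0.014  1.   ] thick 0.0059 width 0.0473
[0.43452895 0.34958295 0.14462949] (array([-0.3108,  0.1028,  0.0951]), np.float64(0.0011))
```

```bash
python3 -m pendant '{"dp":[[-0.03,0.01,0],[-0.07,0.025,0],[-0.115,0.04,0],[-0.16,0.055,0],[-0.205,0.07,0],[-0.25,0.085,0],[-0.28,0.1,0],[-0.3,0.1045,0],[-0.311,0.1045,0],[-0.311,0.1045,0]],"angular":[[0,0,0],[0,0,0],[0,0,0],[0,0,0],[0,0,0],[0,0,0],[0,0,0],[0,0,0],[0,0,0],[0,0,0]]}'
python3 -m pendant '{"dp":[[0,0,0.02],[0,0,0.05],[0,0,0.08],[0,0,0.096],[0,0,0.099],[0,0,0.101],[0,0,0.1025],[0,0,0.1035],[0,0,0.1035]],"angular":[[0,0,0],[0,0,0],[0,0,0],[0,0,0],[0,0,0],[0,0,0],[0,0,0],[0,0,0],[0,0,0]]}'
python3 -c "
from h import *
print(st()[0]['position'],st()[0]['ft_force'],yawmove(deck(-.053,.012,.0433),85.3))"
```

```text
clock: 24.35
position: [0.5133, 0.0308, 0.1447]
tool_rot: [-2.311, -2.126, 0.003]
ft_force: [0.8, 0.8, -2.7]
grip_width: 0.0475
clock: 25.25
position: [0.5169, 0.0339, 0.0451]
tool_rot: [2.305, 2.129, 0.009]
ft_force: [-0.8, 0.9, 8.2]
grip_width: 0.0475
[0.51694406 0.03391218 0.04513809] [-0.79777794  0.89617844  8.20918865] (array([-0.003 , -0.005 ,  0.0018]), np.float64(0.0029))
```

```bash

python3 -m pendant '{"dp":[[0,0,0],[0,0,0],[0,0,0],[0,0,-0.02],[0,0,-0.06],[0,0,-0.11],[0,0,-0.16],[0,0,-0.21],[0,0,-0.21]],"angular":[[0,0,0],[0,0,0],[0,0,0],[0,0,0],[0,0,0],[0,0,0],[0,0,0],[0,0,0],[0,0,0]]}' 0.46
python3 -m pendant '{"dp":[[-0.005,-0.02,0],[-0.01,-0.045,0],[-0.011,-0.056,0],[-0.011,-0.056,0],[-0.011,-0.056,0]],"angular":[[0,0,0],[0,0,0],[0,0,0],[0,0,0],[0,0,0]]}' 0.2
python3 - <<'E'
from parts import *
c,P=find(.04,(.48,.66,-.06,.09))
print(yawmove([.454,.024,.051],85.3))
d=cam("side"); cv2.imwrite("pics/s2.png",np.hstack([cv2.resize(d["img"][130:260,150:350],(480,312),interpolation=cv2.INTER_CUBIC),cv2.resize(c["img"],(312*560//420,312))[:,50:360]]))
E
```

```text
clock: 26.15
position: [0.5183, 0.0335, 0.2594]
tool_rot: [2.303, 2.123, 0.017]
ft_force: [1.0, 0.1, -0.4]
grip_width: 0.0621
clock: 26.65
position: [0.4583, 0.0258, 0.2525]
tool_rot: [2.309, 2.129, 0.002]
ft_force: [0.6, -0.2, -0.4]
grip_width: 0.0516
px [291. 230.] top 0.0625 allcirc [0.5145 0.0345] topcirc [0.5145 0.0346] r 0.0251 bgr [111. 117. 122.]
px [268. 274.] top 0.0662 allcirc [0.5694 0.0033] topcirc [0.5694 0.0038] r 0.0135 bgr [114. 121. 126.]
px [287. 310.] top 0.0526 allcirc [0.6232 0.0225] topcirc [0.6233 0.0226] r 0.0249 bgr [107. 114. 118.]
px [274. 334.] top 0.0542 allcirc [0.6538 0.0069] topcirc [0.6532 0.0072] r 0.0650 bgr [15. 32. 57.]
tcp [0.4585 0.0259 0.2524]
(array([-0.0024, -0.0046,  0.2014]), np.float64(0.0013))
```

View pics/s2.png

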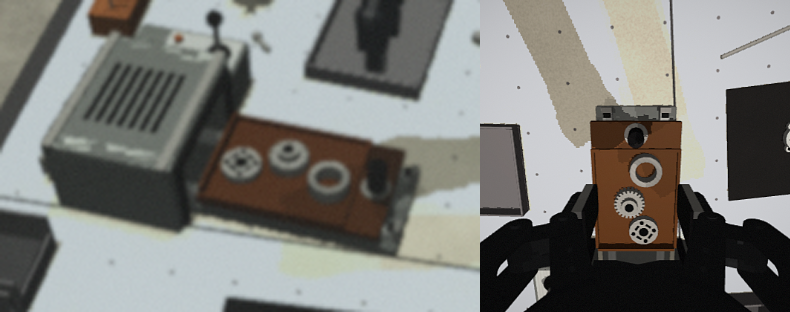

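All three parts lie flat and apart on the deck: disc (241,163), gear (289,155) and ring (328,178) in the crop. The lever ball shows at (214,18). I'll check the knob before gripping it.

```bash
cat > knob.py <<'E'
from h import *
np.set_printoptions(precision=4,suppress=True)
c=cam("wrist"); P=depth(c).reshape(420,560,3); im=c["img"]; Z=P[...,2]; m=((Z>.074)&(Z<.084)&(im.max(2)<70)).astype(np.uint8)
n,l,s,ce=cv2.connectedComponentsWithStats(m)
for i in range(1,n):
    if s[i,4]>80: q=P[l==i]; k=(q.min(0)+q.max(0))/2; print(s[i],k,np.ptp(q,0),"go",yawmove([k[0],k[1],.051],85.3))
E
python3 knob.py
```

```text
[266 176  22  24 404] [0.4595 0.0233 0.0779] [0.0234 0.0221 0.0068] go (array([-0.0027,  0.0011,  0.2013]), np.float64(0.0013))
[152 371  10  20  95] [ 0.6887 -0.142   0.08  ] [0.0263 0.0133 0.0079] go (array([-0.149 ,  0.243 ,  0.2013]), np.float64(0.0013))
```

```bash
python3 -m pendant '{"dp":[[-0.003,0.001,0.05],[-0.003,0.001,0.1],[-0.003,0.001,0.145],[-0.003,0.001,0.18],[-0.003,0.001,0.195],[-0.003,0.001,0.2],[-0.003,0.001,0.2],[-0.003,0.001,0.2]],"angular":[[0,0,0],[0,0,0],[0,0,0],[0,0,0],[0,0,0],[0,0,0],[0,0,0],[0,0,0]]}'; python3 -m pendant '{"dp":[[0,0,0],[0,0,0],[0,0,0],[0,0,0],[0,0,0]],"angular":[[0,0,0],[0,0,0],[0,0,0],[0,0,0],[0,0,0]]}' -1
python3 -m pendant '{"dp":[[0,0.003,0],[0,0.009,0],[0,0.018,0],[0,0.028,0],[0,0.038,0],[0,0.048,0],[0,0.058,0],[0,0.068,0],[0,0.078,0],[0,0.088,0]],"angular":[[0,0,0],[0,0,0],[0,0,0],[0,0,0],[0,0,0],[0,0,0],[0,0,0],[0,0,0],[0,0,0],[0,0,0]]}'
python3 -m pendant '{"dp":[[0,0.012,0],[0,0.024,0],[0,0.036,0],[0,0.048,0],[0,0.06,0],[0,0.07,0],[0,0.08,0],[0,0.086,0],[0,0.09,0],[0,0.09,0]],"angular":[[0,0,0],[0,0,0],[0,0,0],[0,0,0],[0,0,0],[0,0,0],[0,0,0],[0,0,0],[0,0,0],[0,0,0]]}'
```

```text
clock: 27.6
position: [0.4595, 0.023, 0.0531]
tool_rot: [2.309, 2.129, 0.003]
ft_force: [0.1, 0.5, 0.1]
grip_width: 0.0513
clock: 28.1
position: [0.4594, 0.0234, 0.0535]
tool_rot: [2.308, 2.129, 0.004]
ft_force: [-1.0, 1.5, 7.5]
grip_width: 0.0222
clock: 29.1
position: [0.5468, 0.0162, 0.0536]
tool_rot: [2.308, 2.13, 0.002]
ft_force: [-2.4, 1.2, 6.2]
grip_width: 0.0223
clock: 30.1
position: [0.6375, 0.0088, 0.0536]
tool_rot: [2.308, 2.129, 0.005]
ft_force: [1.4, 0.8, 4.2]
grip_width: 0.0227
```

```bash
python3 -m pendant '{"dp":[[0,0.002,0],[0,0.004,0],[0,0.006,0],[0,0.008,0],[0,0.01,0],[0,0.011,0],[0,0.011,0]],"angular":[[0,0,0],[0,0,0],[0,0,0],[0,0,0],[0,0,0],[0,0,0],[0,0,0]]}'
```

```text
clock: 30.8
position: [0.6428, 0.0083, 0.0536]
tool_rot: [-2.306, -2.127, 0.01]
ft_force: [-11.5, 0.9, 15.4]
grip_width: 0.0224
```

```bash
python3 -m pendant '{"dp":[[0,-0.005,0],[0,-0.005,0],[0,-0.005,0],[0,-0.005,-0.02],[0,-0.005,-0.06],[0,-0.005,-0.11],[0,-0.005,-0.16],[0,-0.005,-0.2]],"angular":[[0,0,0],[0,0,0],[0,0,0],[0,0,0],[0,0,0],[0,0,0],[0,0,0],[0,0,0]]}' 0.2
python3 -m pendant '{"dp":[[-0.03,-0.02,0],[-0.07,-0.05,0],[-0.11,-0.08,0],[-0.15,-0.08,0],[-0.15,-0.08,0],[-0.15,-0.08,0]],"angular":[[0,0,0],[0,0,0],[0,0,0],[0,0,0],[0,0,0],[0,0,0]]}' -1
python3 knob.py; python3 - <<'E'
from h import *
np.set_printoptions(precision=4,suppress=True)
for n in("wrist","side"):
    c=cam(n); P=depth(c).reshape(420,560,3); im=c["img"]; cv2.imwrite(f"pics/b_{n}.png",im)
    m=(P[...,2]>.117)&(P[...,2]<.155)&(abs(P[...,0]-.70)<.07)&(abs(P[...,1]+.14)<.06)
    q=P[m]; 
    if len(q): print(n,len(q),np.median(q,0),q.min(0),q.max(0),np.argwhere(m).mean(0))
E
```

```text
clock: 31.6
position: [0.6425, 0.0077, 0.2553]
tool_rot: [2.308, 2.128, 0.004]
ft_force: [0.6, -0.1, 0.3]
grip_width: 0.0511
clock: 32.2
position: [0.5498, -0.1368, 0.2522]
tool_rot: [2.313, 2.126, 0.0]
ft_force: [0.9, 0.5, -0.0]
grip_width: 0.0
[407 248  23  22 376] [0.6429 0.0076 0.0776] [0.0233 0.023  0.0071] go (array([0.1495, 0.0808, 0.2014]), np.float64(0.0009))
[326 279  24  16 124] [ 0.6691 -0.0815  0.0791] [0.017  0.026  0.0099] go (array([0.0629, 0.1141, 0.2014]), np.float64(0.0009))
[481 278  24  10  97] [0.6789 0.0904 0.0789] [0.0102 0.0225 0.0098] go (array([0.235 , 0.11  , 0.2015]), np.float64(0.0009))
[ 45 311  51  29 283] [ 0.6928 -0.3907  0.0791] [0.0389 0.0473 0.0098] go (array([-0.2434,  0.1628,  0.2012]), np.float64(0.0009))
wrist 27 [ 0.6893 -0.142   0.1386] [ 0.6851 -0.1437  0.1333] [ 0.6944 -0.1411  0.1416] [342.2593 283.5556]
side 50 [ 0.6896 -0.126   0.1385] [ 0.6745 -0.1382  0.1178] [ 0.7627 -0.0851  0.1456] [139.02 238.54]
```

View pics/b_wrist.png

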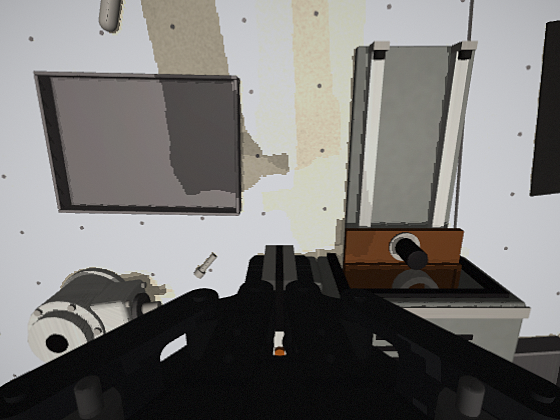

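The carriage is home, with the knob at (0.643, 0.008). The wrist fingers hide the ball, so I'll triangulate it from the fixed cameras.

```bash
python3 - <<'E'
from h import *
o=[]
for n in("scene","side"):
    c=cam(n); u,v=proj(c,[[.69,-.135,.135]])[0]; print(n,u,v); u,v=int(u),int(v)
    o.append(cv2.resize(c["img"][v-25:v+25,u-25:u+25],(400,400),interpolation=cv2.INTER_NEAREST))
    print(n,u-25,v-25)
cv2.imwrite("pics/ball.png",np.hstack(o))
E
```

```text
scene 228.25559611930677 253.94473134477383
scene 203 228
side 239.8569322557596 136.99819675268017
side 214 111
```

View pics/ball.png

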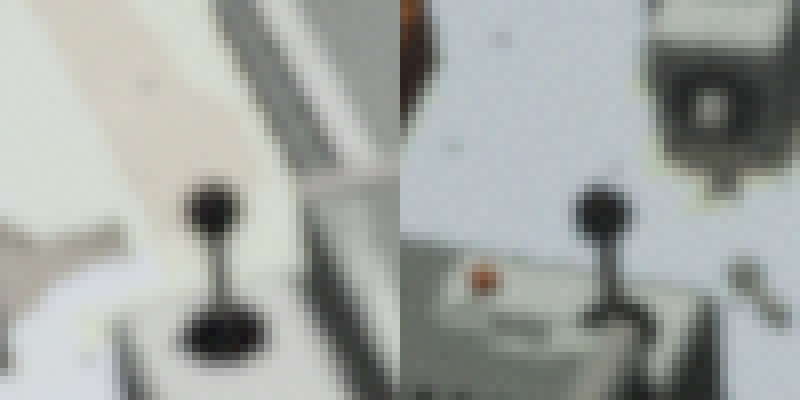

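Ball centre in the crops: scene (229.1,253.6), side (238.8,137.0).

```bash
python3 - <<'E'
from h import *
a=cam("scene");b=cam("side")
M=lambda c:np.c_[c["R"],c["t"]]
ra=rays(a,[(229.1,253.6)])[0,:2].reshape(2,1);rb=rays(b,[(238.75,137.0)])[0,:2].reshape(2,1)
X=cv2.triangulatePoints(M(a),M(b),ra,rb)[:,0];X=X[:3]/X[3];print(X,proj(a,[X]),proj(b,[X]))
rel=X-[.454,.024,0]; print("machine rel knob-out",rel@MX,rel@MY, "tcp",st()[1])
for d in(-.06,): print(yawmove([*(X+MY*d)[:2],X[2]-.006],85.3))
E
```

```text
[ 0.69230829 -0.13280987  0.13685217] [[229.23834528 253.68818957]] [[238.86027594 136.8938582 ]]
machine rel knob-out 0.2503564547056433 -0.13673544067436225 tcp [ 0.55019102 -0.13413405  0.25227379]
(array([-0.0475,  0.1414,  0.1214]), np.float64(0.0032))
```

```bash
python3 -m pendant '{"dp":[[-0.02,0.03,0],[-0.04,0.065,0],[-0.0475,0.1,0],[-0.0475,0.13,0],[-0.0475,0.1414,0.02],[-0.0475,0.1414,0.06],[-0.0475,0.1414,0.1],[-0.0475,0.1414,0.12],[-0.0475,0.1414,0.124],[-0.0475,0.1414,0.124]],"angular":[[0,0,0],[0,0,0],[0,0,0],[0,0,0],[0,0,0],[0,0,0],[0,0,0],[0,0,0],[0,0,0],[0,0,0]]}'
python3 -m pendant '{"dp":[[0.01,0,0],[0.02,0,0],[0.03,0,0],[0.036,0,0],[0.036,0,0],[0.036,0,0]],"angular":[[0,0,0],[0,0,0],[0,0,0],[0,0,0],[0,0,0],[0,0,0]]}'
python3 - <<'E'
from h import *
print(st()[1],st()[0]["ft_force"]); o=[]
for n in("scene","side"):
    c=cam(n); u,v=proj(c,[[.69,-.135,.135]])[0]; u,v=int(u),int(v)
    o.append(cv2.resize(c["img"][v-25:v+25,u-25:u+25],(400,400),interpolation=cv2.INTER_NEAREST))
cv2.imwrite("pics/ball2.png",np.hstack(o))
E
```

```text
clock: 33.55
position: [0.6872, -0.1935, 0.1281]
tool_rot: [-2.308, -2.13, -0.0]
ft_force: [0.4, 0.0, 0.5]
grip_width: -0.0002
clock: 34.15
position: [0.6899, -0.1581, 0.1285]
tool_rot: [2.309, 2.13, -0.0]
ft_force: [0.3, -0.3, 0.4]
grip_width: -0.0003
[ 0.689916   -0.15809107  0.12851234] [ 0.25595016 -0.34664585  0.44509272]
```

View pics/ball2.png

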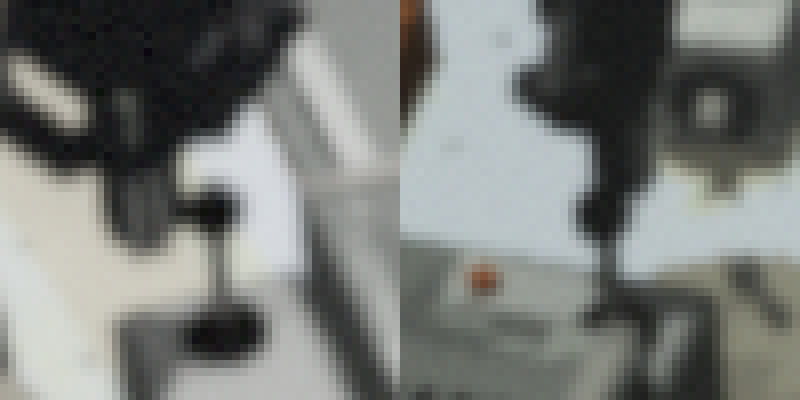

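The finger tip is just right of the ball, at the same depth and not yet touching (scene crop 145–175 against 190). I'll push left and watch the force.

```bash
python3 -m pendant '{"dp":[[0.005,0,0],[0.01,0,0],[0.015,0,0],[0.018,0,0],[0.02,0,0],[0.02,0,0]],"angular":[[0,0,0],[0,0,0],[0,0,0],[0,0,0],[0,0,0],[0,0,0]]}'
python3 -m pendant '{"dp":[[0.003,0,0],[0.005,0,0],[0.005,0,0]],"angular":[[0,0,0],[0,0,0],[0,0,0]]}'
python3 - <<'E'
from h import *
print(st()[1],st()[0]["ft_force"]); o=[]
for n in("scene","side"):
    c=cam(n); u,v=proj(c,[[.69,-.135,.135]])[0]; u,v=int(u),int(v)
    o.append(cv2.resize(c["img"][v-25:v+25,u-25:u+25],(400,400),interpolation=cv2.INTER_NEAREST))
cv2.imwrite("pics/ball3.png",np.hstack(o))
E
```

```text
clock: 34.85
position: [0.6915, -0.1382, 0.1283]
tool_rot: [2.309, 2.13, -0.0]
ft_force: [-0.2, -2.4, 1.1]
grip_width: -0.0
clock: 35.15
position: [0.6917, -0.1334, 0.1279]
tool_rot: [-2.309, -2.13, 0.001]
ft_force: [-0.9, -3.8, -0.8]
grip_width: -0.0
[ 0.69173127 -0.13337086  0.1279038 ] [-0.88220462 -3.76781477 -0.83187486]
```

View pics/ball3.png

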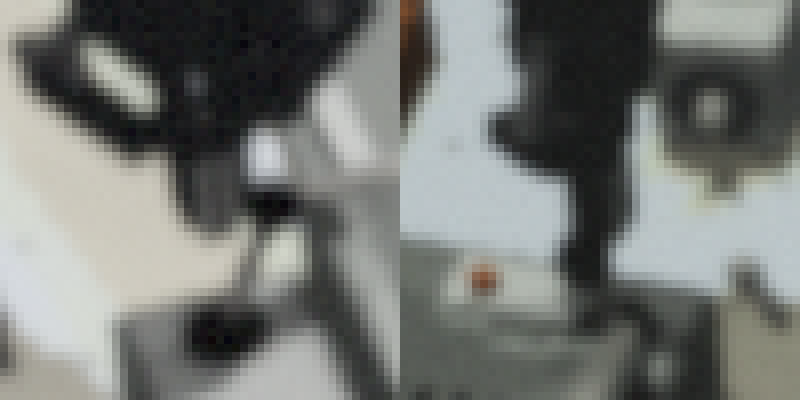

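```bash
python3 -m pendant '{"dp":[[0.0015,0,0],[0.0015,0,0],[0.0015,0,0],[0.0015,0,0],[0.0015,0,0],[0.0015,0,0],[0.0015,0,0],[0.0015,0,0],[0.0015,0,0],[0.0015,0,0]],"angular":[[0,0,0],[0,0,0],[0,0,0],[0,0,0],[0,0,0],[0,0,0],[0,0,0],[0,0,0],[0,0,0],[0,0,0]]}'
python3 -m pendant '{"dp":[[0,0,0],[0,0,0],[0,0,0],[0,0,0],[0,0,0],[0,0,0],[0,0,0],[0,0,0],[0,0,0],[0,0,0]],"angular":[[0,0,0],[0,0,0],[0,0,0],[0,0,0],[0,0,0],[0,0,0],[0,0,0],[0,0,0],[0,0,0],[0,0,0]]}'
python3 -m pendant '{"dp":[[0,0,0],[0,0,0],[-0.01,0,0],[-0.02,0,0],[-0.03,0,0],[-0.05,0,0],[-0.07,0,0],[-0.07,0,-0.05],[-0.07,0,-0.1],[-0.07,0,-0.12]],"angular":[[0,0,0],[0,0,0],[0,0,0],[0,0,0],[0,0,0],[0,0,0],[0,0,0],[0,0,0],[0,0,0],[0,0,0]]}'
python3 - <<'E'
from h import *
a=cam("scene");d=a["img"][245:262,220:245]; m=d.max(2)<60; print(np.argwhere(m).mean(0)+[245,220],m.sum())
print(st()[1],yawmove([.6429,.0076,.255],85.3))
E
```

```text
clock: 36.25
position: [0.692, -0.1317, 0.1283]
tool_rot: [-2.309, -2.13, 0.0]
ft_force: [-1.5, -3.3, -0.0]
grip_width: 0.0001
clock: 37.25
position: [0.692, -0.1317, 0.1283]
tool_rot: [2.309, 2.13, 0.0]
ft_force: [-1.3, -4.2, -0.2]
grip_width: -0.0003
clock: 38.25
position: [0.6883, -0.2037, 0.2542]
tool_rot: [2.307, 2.122, 0.008]
ft_force: [0.5, 0.1, 0.7]
grip_width: -0.0003
[254.23076923 229.38461538] 13
[ 0.68921294 -0.20358835  0.25635169] (array([ 0.2066, -0.0637,  0.0003]), np.float64(-0.0011))
```

The force held at about 4 N (about 0.45 rad) for over 2.2 s, and the lever is back upright. Next I'll grip the knob and draw the carriage out.

```bash
python3 -m pendant '{"dp":[[0.04,-0.03,0],[0.08,-0.06,0],[0.12,-0.0637,0],[0.16,-0.0637,0],[0.19,-0.0637,0],[0.2066,-0.0637,0],[0.2066,-0.0637,0],[0.2066,-0.0637,0]],"angular":[[0,0,0],[0,0,0],[0,0,0],[0,0,0],[0,0,0],[0,0,0],[0,0,0],[0,0,0]]}' 0.2
python3 knob.py
```

```text
clock: 39.1
position: [0.6398, 0.0072, 0.2479]
tool_rot: [2.311, 2.127, -0.002]
ft_force: [-0.1, 0.4, -0.6]
grip_width: 0.0512
[270 179  23  24 413] [0.6434 0.0084 0.0778] [0.0234 0.0224 0.0076] go (array([0.0025, 0.0035, 0.1968]), np.float64(-0.0023))
[137 232  31  29 480] [ 0.6918 -0.1331  0.0792] [0.0318 0.0308 0.0096] go (array([-0.1343,  0.0637,  0.197 ]), np.float64(-0.0023))
```

```bash
python3 -m pendant '{"dp":[[0.002,0.003,0.05],[0.002,0.003,0.1],[0.002,0.003,0.145],[0.002,0.003,0.18],[0.002,0.003,0.192],[0.002,0.003,0.195],[0.002,0.003,0.195]],"angular":[[0,0,0],[0,0,0],[0,0,0],[0,0,0],[0,0,0],[0,0,0],[0,0,0]]}'; python3 -m pendant '{"dp":[[0,0,0],[0,0,0],[0,0,0],[0,0,0],[0,0,0]],"angular":[[0,0,0],[0,0,0],[0,0,0],[0,0,0],[0,0,0]]}' -1
python3 -m pendant '{"dp":[[0,-0.003,0],[0,-0.009,0],[0,-0.018,0],[0,-0.028,0],[0,-0.04,0],[0,-0.052,0],[0,-0.064,0],[0,-0.076,0],[0,-0.088,0],[0,-0.1,0]],"angular":[[0,0,0],[0,0,0],[0,0,0],[0,0,0],[0,0,0],[0,0,0],[0,0,0],[0,0,0],[0,0,0],[0,0,0]]}'
python3 -m pendant '{"dp":[[0,-0.012,0],[0,-0.024,0],[0,-0.036,0],[0,-0.048,0],[0,-0.06,0],[0,-0.07,0],[0,-0.078,0],[0,-0.084,0],[0,-0.088,0],[0,-0.09,0]],"angular":[[0,0,0],[0,0,0],[0,0,0],[0,0,0],[0,0,0],[0,0,0],[0,0,0],[0,0,0],[0,0,0],[0,0,0]]}'
python3 -m pendant '{"dp":[[0,-0.002,0],[0,-0.004,0],[0,-0.005,0],[0,-0.005,0]],"angular":[[0,0,0],[0,0,0],[0,0,0],[0,0,0]]}'
```

```text
clock: 39.85
position: [0.6439, 0.0106, 0.0545]
tool_rot: [2.31, 2.127, 0.002]
ft_force: [0.7, 0.3, 0.3]
grip_width: 0.0516
clock: 40.35
position: [0.644, 0.0083, 0.056]
tool_rot: [2.307, 2.124, -0.001]
ft_force: [-1.4, -5.1, 6.0]
grip_width: 0.0221
clock: 41.35
position: [0.5456, 0.0163, 0.056]
tool_rot: [2.306, 2.123, 0.003]
ft_force: [1.1, -6.2, 6.1]
grip_width: 0.0225
clock: 42.35
position: [0.4558, 0.0237, 0.0559]
tool_rot: [2.306, 2.123, 0.001]
ft_force: [0.6, -7.6, 9.9]
grip_width: 0.0219
clock: 42.75
position: [0.4546, 0.0238, 0.056]
tool_rot: [2.304, 2.12, 0.011]
ft_force: [9.3, -8.7, 1.0]
grip_width: 0.0221
```

```bash
python3 -m pendant '{"dp":[[0,0,0],[0,0,0],[0,0,0],[0,0,-0.05],[0,0,-0.1],[0,0,-0.15],[0,0,-0.2],[0,0,-0.2]],"angular":[[0,0,0],[0,0,0],[0,0,0],[0,0,0],[0,0,0],[0,0,0],[0,0,0],[0,0,0]]}' 0.2
python3 -m pendant '{"dp":[[0,0,0],[0,0,0],[0,0,0]],"angular":[[0,0,0],[0,0,0],[0,0,0]]}' 0.46
python3 knob.py; python3 - <<'E'
from parts import *
c,P=find(.04,(.48,.66,-.06,.09),"pics/w5.png")
m=((P[...,2]>.019)&(P[...,2]<.032)&(P[...,1]<-.13)&(P[...,1]>-.46)&(P[...,0]<.62)&(P[...,0]>.38)).astype(np.uint8)
n,l,s,ce=cv2.connectedComponentsWithStats(m)
for i in range(1,n):
    if s[i,4]>200: print(s[i],cv2.minAreaRect(P[l==i][:,:2].astype(np.float32)))
d=cam("side"); P=depth(d).reshape(420,560,3)
m=((P[...,2]>.021)&(P[...,2]<.03)&(P[...,1]<-.13)&(P[...,1]>-.46)&(P[...,0]<.62)&(P[...,0]>.38)).astype(np.uint8)
n,l,s,ce=cv2.connectedComponentsWithStats(m)
for i in range(1,n):
    if s[i,4]>100: print("side",s[i],cv2.minAreaRect(P[l==i][:,:2].astype(np.float32)))
E
```

```text
clock: 43.55
position: [0.452, 0.0287, 0.2598]
tool_rot: [2.301, 2.124, 0.015]
ft_force: [0.2, -0.0, 0.6]
grip_width: 0.0514
clock: 43.85
position: [0.4471, 0.0271, 0.2517]
tool_rot: [-2.307, -2.129, 0.004]
ft_force: [-0.3, 0.2, -0.5]
grip_width: 0.0621
[266 182  22  24 408] [0.4536 0.0238 0.0781] [0.0236 0.0222 0.0076] go (array([-0.0028,  0.0072,  0.2008]), np.float64(0.0018))
px [290. 235.] top 0.0625 allcirc [0.5088 0.0347] topcirc [0.5088 0.0347] r 0.0250 bgr [107. 113. 117.]
px [268. 279.] top 0.0663 allcirc [0.5634 0.0038] topcirc [0.5637 0.0039] r 0.0135 bgr [109. 115. 120.]
px [287. 315.] top 0.0526 allcirc [0.6179 0.023 ] topcirc [0.6179 0.023 ] r 0.0251 bgr [103. 109. 114.]
px [276. 339.] top 0.0542 allcirc [0.6492 0.0071] topcirc [0.6484 0.0077] r 0.0656 bgr [15. 31. 57.]
tcp [0.4475 0.0272 0.252 ]
[   0  178  128  122 1674] ((0.5056799650192261, -0.26299649477005005), (0.16823899745941162, 0.16043300926685333), 84.3420639038086)
side [303 122  36  46 108] ((0.45706072449684143, -0.2816759943962097), (0.22360347211360931, 0.0684795007109642), 82.79267883300781)
```

```bash
python3 -m pendant '{"dp":[[0.01,0.03,0],[0.0125,0.06,0.02],[0.0125,0.0605,0.06],[0.0125,0.0605,0.1],[0.0125,0.0605,0.14],[0.0125,0.0605,0.18],[0.0125,0.0605,0.2],[0.0125,0.0605,0.206],[0.0125,0.0605,0.207],[0.0125,0.0605,0.207]],"angular":[[0,0,0],[0,0,0],[0,0,0],[0,0,0],[0,0,0],[0,0,0],[0,0,0],[0,0,0],[0,0,0],[0,0,0]]}'
python3 -c "
from h import *
print(yawmove([.5088,.0347,.0445],85.3))"
```

```text
clock: 45.0
position: [0.5105, 0.035, 0.0471]
tool_rot: [2.309, 2.129, 0.002]
ft_force: [-0.3, -0.9, 0.5]
grip_width: 0.0624
(array([-0.0004, -0.0017,  0.0026]), np.float64(0.0013))
```

```bash
python3 -m pendant '{"dp":[[0,-0.001,0.002],[0,-0.001,0.002],[0,-0.001,0.002],[0,-0.001,0.002],[0,-0.001,0.002],[0,-0.001,0.002]],"angular":[[0,0,0],[0,0,0],[0,0,0],[0,0,0],[0,0,0],[0,0,0]]}' -1
python3 -m pendant '{"dp":[[0,0,-0.02],[0,0,-0.06],[0,0,-0.1],[0,0,-0.14],[0,0,-0.16],[0,0,-0.16]],"angular":[[0,0,0],[0,0,0],[0,0,0],[0,0,0],[0,0,0],[0,0,0]]}'
python3 -m pendant '{"dp":[[-0.03,0,0],[-0.07,0,0],[-0.115,0,0],[-0.16,0,0],[-0.205,-0.005,0],[-0.25,-0.01,0],[-0.29,-0.01,0],[-0.31,-0.01,0],[-0.315,-0.01,0],[-0.315,-0.01,0]],"angular":[[0,0,0],[0,0,0],[0,0,0],[0,0,0],[0,0,0],[0,0,0],[0,0,0],[0,0,0],[0,0,0],[0,0,0]]}'
cat > tray.py <<'E'
from parts import *
c=cam("wrist"); P=depth(c).reshape(420,560,3); cv2.imwrite("pics/tray.png",c["img"]); Z=P[...,2]
b=(P[...,1]<-.13)&(P[...,1]>-.46)&(P[...,0]<.61)&(P[...,0]>.38)
m=(b&(Z>.001)&(Z<.0075)&(c["img"].max(2)<130)).astype(np.uint8)
n,l,s,ce=cv2.connectedComponentsWithStats(m)
i=1+np.argmax(s[1:,4]); q=P[l==i]; print("floor",s[i],cv2.minAreaRect(q[:,:2].astype(np.float32)),np.median(q[:,2]))
m=b&(Z>.02)&(Z<.03); print("rim",m.sum(),cv2.minAreaRect(P[m][:,:2].astype(np.float32)))
print(st()[1])
E
python3 tray.py; python3 held.py
```

```text
clock: 45.6
position: [0.5107, 0.0349, 0.0465]
tool_rot: [2.308, 2.127, 0.006]
ft_force: [-0.1, 0.1, 6.2]
grip_width: 0.0475
clock: 46.2
position: [0.5106, 0.0351, 0.2081]
tool_rot: [2.305, 2.125, 0.009]
ft_force: [1.1, 0.9, -2.5]
grip_width: 0.0476
clock: 47.2
position: [0.4725, -0.2781, 0.2032]
tool_rot: [-2.309, -2.127, 0.0]
ft_force: [-0.3, 0.2, -1.3]
grip_width: 0.0473
floor [  171   141   203   131 18134] ((0.5042901635169983, -0.2894080877304077), (0.21454040706157684, 0.15130728483200073), 84.34906768798828) 0.0035631883170251792
rim 2476 ((0.5028592348098755, -0.28908270597457886), (0.22128693759441376, 0.15965473651885986), 84.35269927978516)
[ 0.4731 -0.2768  0.2036]
n 7067 centre(tool) [-0.0002 -0.0028 -0.0108] min [-0.021  -0.0264 -0.0169] max [0.021  0.0233 0.0077] normal [ 0.013 -0.016  1.   ] thick 0.0059 width 0.0474
```

View pics/tray.png

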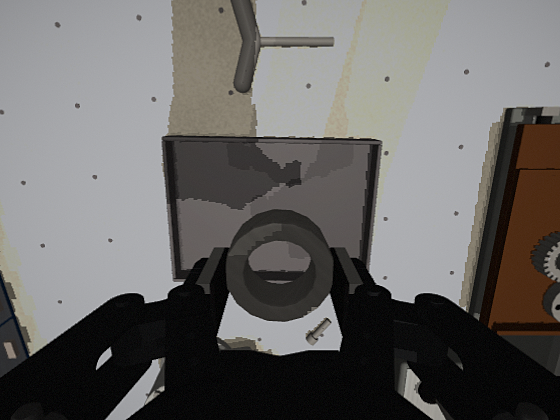

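The tray spans (163–382, 137–280). Its centre is (0.503, -0.289), nearly parallel to the machine, and the ring is held level. I'll place the ring at the far right of the tray.

```bash
python3 -m pendant '{"dp":[[-0.03,0,0],[-0.0546,-0.003,0.02],[-0.0546,-0.003,0.06],[-0.0546,-0.003,0.1],[-0.0546,-0.003,0.14],[-0.0546,-0.003,0.17],[-0.0546,-0.003,0.186],[-0.0546,-0.003,0.19],[-0.0546,-0.003,0.19],[-0.0546,-0.003,0.19]],"angular":[[0,0,0],[0,0,0],[0,0,0],[0,0,0],[0,0,0],[0,0,0],[0,0,0],[0,0,0],[0,0,0],[0,0,0]]}'
python3 -m pendant '{"dp":[[0,0,0.001],[0,0,0.002],[0,0,0.003],[0,0,0.004],[0,0,0.004]],"angular":[[0,0,0],[0,0,0],[0,0,0],[0,0,0],[0,0,0]]}'
```

```text
clock: 48.3
position: [0.4673, -0.3329, 0.016]
tool_rot: [2.307, 2.128, 0.002]
ft_force: [-0.7, -0.1, -1.0]
grip_width: 0.0473
clock: 48.8
position: [0.4659, -0.3328, 0.0106]
tool_rot: [2.309, 2.13, -0.0]
ft_force: [-1.3, 0.2, 0.1]
grip_width: 0.0473
```

Then 2.5 mm lower, release, lift, and go back over the gear.

```bash
python3 -m pendant '{"dp":[[0,0,0.001],[0,0,0.002],[0,0,0.0025],[0,0,0.0025]],"angular":[[0,0,0],[0,0,0],[0,0,0],[0,0,0]]}'
python3 -m pendant '{"dp":[[0,0,0],[0,0,0],[0,0,0],[0,0,-0.02],[0,0,-0.06],[0,0,-0.11],[0,0,-0.16],[0,0,-0.21],[0,0,-0.24],[0,0,-0.24]],"angular":[[0,0,0],[0,0,0],[0,0,0],[0,0,0],[0,0,0],[0,0,0],[0,0,0],[0,0,0],[0,0,0],[0,0,0]]}' 0.4
python3 -m pendant '{"dp":[[0.04,0,0],[0.085,0,0],[0.13,0,0],[0.175,0,0],[0.22,0.01,0],[0.265,0.02,0],[0.31,0.03,0],[0.335,0.03,0],[0.345,0.03,0],[0.345,0.03,0]],"angular":[[0,0,0],[0,0,0],[0,0,0],[0,0,0],[0,0,0],[0,0,0],[0,0,0],[0,0,0],[0,0,0],[0,0,0]]}' 0.46
python3 - <<'E'
from parts import *
find(.004,(.42,.58,-.38,-.19))
find(.04,(.48,.66,-.06,.09)); print(yawmove([.5634,.0038,.0445],85.3))
E
```

```text
clock: 49.2
position: [0.4659, -0.3328, 0.0104]
tool_rot: [2.309, 2.129, -0.003]
ft_force: [-6.1, 3.4, 20.9]
grip_width: 0.0477
clock: 50.2
position: [0.4685, -0.3337, 0.2529]
tool_rot: [2.302, 2.123, 0.003]
ft_force: [0.5, 0.4, -0.5]
grip_width: 0.0597
clock: 51.2
position: [0.5231, 0.0097, 0.2469]
tool_rot: [-2.306, -2.132, 0.002]
ft_force: [0.3, -0.6, 1.5]
grip_width: 0.0623
px [ 46. 113.] top 0.0268 allcirc [ 0.4299 -0.2401] topcirc [ 0.4299 -0.2401] r 0.0505 bgr [100. 101. 107.]
px [  3. 154.] top 0.0196 allcirc [ 0.4711 -0.3175] topcirc [ 0.4719 -0.3127] r 0.0132 bgr [48. 51. 53.]
px [ 22. 240.] top 0.0262 allcirc [ 0.5766 -0.3154] topcirc [ 0.577  -0.3112] r 0.0275 bgr [55. 55. 58.]
tcp [0.5232 0.0079 0.247 ]
px [279. 219.] top 0.0662 allcirc [0.5645 0.0045] topcirc [0.5643 0.0045] r 0.0131 bgr [121. 129. 134.]
px [299. 261.] top 0.0527 allcirc [0.6184 0.0233] topcirc [0.6184 0.0233] r 0.0245 bgr [113. 119. 124.]
px [287. 287.] top 0.0544 allcirc [0.6491 0.0076] topcirc [0.6511 0.0073] r 0.0652 bgr [20. 41. 72.]
tcp [0.5233 0.0069 0.2471]
(array([0.0005, 0.0405, 0.2025]), np.float64(-0.001))
```

```bash
python3 -m pendant '{"dp":[[0.001,0.03,0],[0.001,0.0405,0.03],[0.001,0.0405,0.08],[0.001,0.0405,0.12],[0.001,0.0405,0.16],[0.001,0.0405,0.185],[0.001,0.0405,0.198],[0.001,0.0405,0.202],[0.001,0.0405,0.2035],[0.001,0.0405,0.2035]],"angular":[[0,0,0],[0,0,0],[0,0,0],[0,0,0],[0,0,0],[0,0,0],[0,0,0],[0,0,0],[0,0,0],[0,0,0]]}'
python3 -m pendant '{"dp":[[0,-0.001,0.001],[0,-0.001,0.001],[0,-0.001,0.001],[0,-0.001,0.001],[0,-0.001,0.001],[0,-0.001,0.001]],"angular":[[0,0,0],[0,0,0],[0,0,0],[0,0,0],[0,0,0],[0,0,0]]}' -1
python3 -m pendant '{"dp":[[0,0,-0.02],[0,0,-0.06],[0,0,-0.1],[0,0,-0.14],[0,0,-0.16],[0,0,-0.16]],"angular":[[0,0,0],[0,0,0],[0,0,0],[0,0,0],[0,0,0],[0,0,0]]}'
python3 -m pendant '{"dp":[[-0.03,0,0],[-0.07,-0.01,0],[-0.115,-0.02,0],[-0.16,-0.025,0],[-0.205,-0.03,0],[-0.245,-0.035,0],[-0.275,-0.044,0],[-0.287,-0.051,0],[-0.287,-0.051,0],[-0.287,-0.051,0]],"angular":[[0,0,0],[0,0,0],[0,0,0],[0,0,0],[0,0,0],[0,0,0],[0,0,0],[0,0,0],[0,0,0],[0,0,0]]}'
python3 held.py; python3 -c "
from parts import *
t=np.array([.503,-.289,0])+MX*.033
find(.004,(.42,.58,-.38,-.19),'pics/t2.png'); print(t,yawmove(t,85.3))"
```

```text
clock: 52.3
position: [0.5651, 0.0063, 0.0455]
tool_rot: [2.309, 2.128, 0.003]
ft_force: [-0.2, -0.3, 0.4]
grip_width: 0.0624
clock: 52.9
position: [0.5644, 0.0063, 0.0452]
tool_rot: [2.308, 2.127, 0.003]
ft_force: [-0.4, -1.8, 6.3]
grip_width: 0.0454
clock: 53.5
position: [0.5649, 0.0072, 0.207]
tool_rot: [2.305, 2.126, 0.008]
ft_force: [0.4, 0.6, -1.8]
grip_width: 0.045
clock: 54.5
position: [0.4892, -0.2732, 0.2027]
tool_rot: [-2.306, -2.131, -0.001]
ft_force: [-0.5, 1.5, -2.5]
grip_width: 0.0451
n 7854 centre(tool) [-0.0003 -0.0048 -0.0123] min [-0.021  -0.0247 -0.0218] max [0.021  0.0248 0.0069] normal [-0.019  0.224  0.974] thick 0.0056 width 0.0451
px [282. 123.] top 0.0267 allcirc [ 0.4268 -0.2711] topcirc [ 0.4268 -0.2711] r 0.0813 bgr [67. 67. 71.]
px [218. 166.] top 0.0266 allcirc [ 0.4653 -0.3329] topcirc [ 0.4653 -0.3329] r 0.0254 bgr [67. 72. 74.]
tcp [ 0.49   -0.2727  0.2032]
[ 0.5359 -0.2917  0.    ] (array([-0.0157,  0.0472,  0.2032]), np.float64(0.0052))
```

```bash
python3 -m pendant '{"dp":[[-0.01,0.03,0],[-0.0155,0.047,0.02],[-0.0155,0.047,0.06],[-0.0155,0.047,0.1],[-0.0155,0.047,0.14],[-0.0155,0.047,0.17],[-0.0155,0.047,0.186],[-0.0155,0.047,0.191],[-0.0155,0.047,0.193],[-0.0155,0.047,0.193]],"angular":[[0,0,0],[0,0,0],[0,0,0],[0,0,0],[0,0,0],[0,0,0],[0,0,0],[0,0,0],[0,0,0],[0,0,0]]}'
python3 -m pendant '{"dp":[[0,0,0],[0,0,0.001],[0,0,0.001],[0,0,0.001]],"angular":[[0,0,0],[0,0,0],[0,0,0],[0,0,0]]}'
```

```text
clock: 55.6
position: [0.536, -0.2946, 0.0117]
tool_rot: [2.307, 2.129, 0.002]
ft_force: [-0.4, 0.4, -2.3]
grip_width: 0.0451
clock: 56.0
position: [0.5348, -0.2947, 0.0097]
tool_rot: [2.309, 2.129, 0.0]
ft_force: [-0.3, -0.6, -1.8]
grip_width: 0.0452
```

```bash
python3 -m pendant '{"dp":[[0,0,0.0005],[0,0,0.001],[0,0,0.0015],[0,0,0.0015]],"angular":[[0,0,0],[0,0,0],[0,0,0],[0,0,0]]}'
python3 -m pendant '{"dp":[[0,0,0],[0,0,0],[0,0,0],[0,0,-0.02],[0,0,-0.06],[0,0,-0.11],[0,0,-0.16],[0,0,-0.21],[0,0,-0.24],[0,0,-0.24]],"angular":[[0,0,0],[0,0,0],[0,0,0],[0,0,0],[0,0,0],[0,0,0],[0,0,0],[0,0,0],[0,0,0],[0,0,0]]}' 0.4
python3 -m pendant '{"dp":[[0.04,0,0],[0.085,0,0],[0.13,0,0],[0.175,0,0],[0.22,0,0],[0.265,-0.005,0],[0.295,-0.005,0],[0.305,-0.005,0],[0.305,-0.005,0],[0.305,-0.005,0]],"angular":[[0,0,0],[0,0,0],[0,0,0],[0,0,0],[0,0,0],[0,0,0],[0,0,0],[0,0,0],[0,0,0],[0,0,0]]}' 0.46
python3 - <<'E'
from parts import *
find(.04,(.48,.66,-.06,.09)); print(yawmove([.6184,.0233,.0435],85.3))
E
```

```text
clock: 56.4
position: [0.5348, -0.2947, 0.0093]
tool_rot: [2.309, 2.129, -0.001]
ft_force: [-4.8, 0.5, 8.1]
grip_width: 0.0449
clock: 57.4
position: [0.5375, -0.2951, 0.2534]
tool_rot: [2.302, 2.123, 0.005]
ft_force: [-0.1, 0.1, -0.4]
grip_width: 0.0593
clock: 58.4
position: [0.5542, 0.0079, 0.247]
tool_rot: [-2.312, -2.127, 0.003]
ft_force: [0.2, -0.3, -0.2]
grip_width: 0.0623
px [297. 236.] top 0.0527 allcirc [0.6188 0.0233] topcirc [0.6188 0.0232] r 0.0246 bgr [111. 117. 122.]
px [286. 264.] top 0.0545 allcirc [0.6495 0.0076] topcirc [0.6515 0.0074] r 0.0655 bgr [24. 46. 77.]
tcp [0.5543 0.0074 0.2471]
(array([0.0214, 0.0627, 0.2036]), np.float64(-0.002))
```

```bash
python3 -m pendant '{"dp":[[0.01,0.03,0],[0.0215,0.0627,0.03],[0.0215,0.0627,0.08],[0.0215,0.0627,0.12],[0.0215,0.0627,0.16],[0.0215,0.0627,0.185],[0.0215,0.0627,0.198],[0.0215,0.0627,0.203],[0.0215,0.0627,0.205],[0.0215,0.0627,0.205]],"angular":[[0,0,0],[0,0,0],[0,0,0],[0,0,0],[0,0,0],[0,0,0],[0,0,0],[0,0,0],[0,0,0],[0,0,0]]}'
python3 -m pendant '{"dp":[[0,-0.001,0.0015],[0,-0.001,0.0015],[0,-0.001,0.0015],[0,-0.001,0.0015],[0,-0.001,0.0015],[0,-0.001,0.0015]],"angular":[[0,0,0],[0,0,0],[0,0,0],[0,0,0],[0,0,0],[0,0,0]]}' -1
python3 -m pendant '{"dp":[[0,0,-0.02],[0,0,-0.06],[0,0,-0.1],[0,0,-0.14],[0,0,-0.16],[0,0,-0.16]],"angular":[[0,0,0],[0,0,0],[0,0,0],[0,0,0],[0,0,0],[0,0,0]]}'
python3 -m pendant '{"dp":[[-0.03,-0.01,0],[-0.07,-0.03,0],[-0.11,-0.05,0],[-0.15,-0.07,0],[-0.19,-0.09,0],[-0.23,-0.11,0],[-0.26,-0.12,0],[-0.276,-0.125,0],[-0.276,-0.125,0],[-0.276,-0.125,0]],"angular":[[0,0,0],[0,0,0],[0,0,0],[0,0,0],[0,0,0],[0,0,0],[0,0,0],[0,0,0],[0,0,0],[0,0,0]]}'
python3 held.py; python3 -c "
from parts import *
t=np.array([.503,-.289,0])-MX*.035+MY*.045
print(st()[1],t,yawmove(t,85.3))"
```

```text
clock: 59.45
position: [0.6195, 0.026, 0.044]
tool_rot: [2.309, 2.128, 0.003]
ft_force: [-0.5, -0.0, -0.0]
grip_width: 0.0621
clock: 60.05
position: [0.619, 0.026, 0.0435]
tool_rot: [2.307, 2.127, 0.003]
ft_force: [-0.7, -0.9, 5.5]
grip_width: 0.0459
clock: 60.65
position: [0.6194, 0.0271, 0.2054]
tool_rot: [2.305, 2.126, 0.009]
ft_force: [-0.3, 0.9, -2.5]
grip_width: 0.046
clock: 61.65
position: [0.47, -0.2379, 0.2002]
tool_rot: [-2.308, -2.128, -0.0]
ft_force: [0.4, 0.6, -2.8]
grip_width: 0.0454
n 7719 centre(tool) [-0.0003 -0.0026 -0.0073] min [-0.021  -0.0249 -0.0098] max [0.021  0.0241 0.0038] normal [-0.001  0.041  0.999] thick 0.0017 width 0.0454
[ 0.4706 -0.2372  0.2005] [ 0.4718 -0.2413  0.    ] (array([-0.0043,  0.0017,  0.2005]), np.float64(0.0029))
```

```bash
python3 -m pendant '{"dp":[[-0.004,0.002,0.03],[-0.004,0.002,0.07],[-0.004,0.002,0.11],[-0.004,0.002,0.15],[-0.004,0.002,0.175],[-0.004,0.002,0.186],[-0.004,0.002,0.189],[-0.004,0.002,0.191],[-0.004,0.002,0.191],[-0.004,0.002,0.191]],"angular":[[0,0,0],[0,0,0],[0,0,0],[0,0,0],[0,0,0],[0,0,0],[0,0,0],[0,0,0],[0,0,0],[0,0,0]]}'
python3 -m pendant '{"dp":[[0,0,0],[0,0,0.001],[0,0,0.001],[0,0,0.001]],"angular":[[0,0,0],[0,0,0],[0,0,0],[0,0,0]]}'
```

```text
clock: 62.7
position: [0.4733, -0.2431, 0.0115]
tool_rot: [2.308, 2.128, 0.001]
ft_force: [-0.6, 0.2, -1.8]
grip_width: 0.0456
clock: 63.1
position: [0.4723, -0.2429, 0.0094]
tool_rot: [2.309, 2.13, 0.0]
ft_force: [0.5, 0.1, -1.2]
grip_width: 0.0462
```

Then 1.5 mm lower, release, and lift clear to where the carriage and tray are both visible.

```bash
python3 -m pendant '{"dp":[[0,0,0.0005],[0,0,0.001],[0,0,0.0015],[0,0,0.0015]],"angular":[[0,0,0],[0,0,0],[0,0,0],[0,0,0]]}'
python3 -m pendant '{"dp":[[0,0,0],[0,0,0],[0,0,0],[0,0,-0.02],[0,0,-0.06],[0,0,-0.11],[0,0,-0.16],[0,0,-0.21],[0,0,-0.25],[0,0,-0.25]],"angular":[[0,0,0],[0,0,0],[0,0,0],[0,0,0],[0,0,0],[0,0,0],[0,0,0],[0,0,0],[0,0,0],[0,0,0]]}' 0.4
python3 -m pendant '{"dp":[[0.04,0,0],[0.08,0,0],[0.1,0,0],[0.1,0,0],[0.1,0,0]],"angular":[[0,0,0],[0,0,0],[0,0,0],[0,0,0],[0,0,0]]}'
python3 - <<'E'
from parts import *
c,P=find(.004,(.42,.58,-.38,-.17)); d=cam("side"); 
cv2.imwrite("pics/end.png",np.hstack([cv2.resize(c["img"],(400,300)),cv2.resize(d["img"][90:390,140:440],(300,300))]))
E
python3 knob.py
```

```text
clock: 63.5
position: [0.4723, -0.2428, 0.0077]
tool_rot: [-2.309, -2.13, -0.0]
ft_force: [0.0, -0.8, -1.7]
grip_width: 0.0456
clock: 64.5
position: [0.4758, -0.2435, 0.2642]
tool_rot: [2.301, 2.122, 0.006]
ft_force: [-0.2, 0.1, 0.6]
grip_width: 0.06
clock: 65.0
position: [0.4801, -0.1435, 0.2574]
tool_rot: [2.309, 2.13, -0.001]
ft_force: [-0.1, -0.0, 0.0]
grip_width: 0.0598
px [211. 165.] top 0.0265 allcirc [ 0.4991 -0.2703] topcirc [ 0.4987 -0.2703] r 0.1165 bgr [65. 66. 70.]
px [123. 175.] top 0.0266 allcirc [ 0.4653 -0.3329] topcirc [ 0.4653 -0.333 ] r 0.0251 bgr [102. 109. 113.]
px [198. 175.] top 0.0168 allcirc [ 0.4724 -0.2433] topcirc [ 0.4725 -0.2435] r 0.0245 bgr [67. 71. 74.]
px [165. 227.] top 0.0303 allcirc [ 0.5353 -0.2951] topcirc [ 0.535  -0.2952] r 0.0132 bgr [108. 115. 119.]
px [139. 259.] top 0.0261 allcirc [ 0.5749 -0.3324] topcirc [ 0.5752 -0.3326] r 0.0476 bgr [50. 50. 53.]
tcp [ 0.4801 -0.1444  0.2574]
[431 136  26  24 474] [0.4549 0.023  0.0779] [0.0228 0.023  0.0077] go (array([ 0.1651, -0.039 ,  0.2064]), np.float64(-0.0013))
[334 328  23  22 150] [ 0.6736 -0.0818  0.079 ] [0.0271 0.027  0.01  ] go (array([0.0789, 0.1877, 0.2063]), np.float64(-0.0013))
[290 343  25  11 155] [ 0.6821 -0.1343  0.0781] [0.0145 0.0294 0.007 ] go (array([0.0273, 0.2005, 0.2063]), np.float64(-0.0013))
```

View pics/end.png

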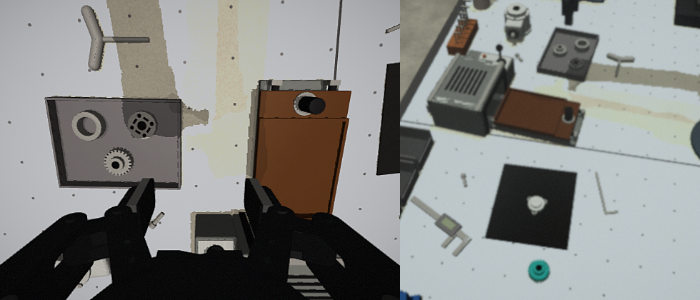

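The three parts lie flat and apart in the tray: ring (88,125), disc (142,125) and gear (118,162). The carriage is out and empty, the lever is upright, and the end cover and the other bench items look unmoved.

```bash
python3 -c "
from workcell import bot
print(bot.finish_job())"
```

```text
the job is handed in; nothing more can be done
None
```

The job is done and handed in at about 65 s of the 210 s allowed. No verdict is reported back.

**What I did:**
- I drew the carriage out to its stop and laid the port plate, gear and cam ring on the deck. There was no flange in this run.
- I pushed the carriage home until it met the rear stop, at about 11 N.
- I held the lever left for a bit over 2 s at about 4 N, which is roughly 0.45 rad. It then sprang back upright.
- I drew the carriage out to its stop again and moved all three parts into the grey tray.

**Last checks:**
- **Parts:** They lie flat in the tray with gaps between them. Measured tops are 26.6 mm (ring), 16.8 mm (plate) and 30.3 mm (gear), against 26, 16 and 30 mm expected.
- **Carriage:** It is empty, with the knob at x = 0.455 m. At the stop I measured 0.4536 to 0.4546 m, so this agrees to about 1 mm.
- **Bystanders:** The end cover last measured in place while I was loading the deck. By eye, it and the other visible items look unmoved in the final picture. I did not re-measure them one by one.

**What disagreed:**
- **Carriage during loading:** It crept about 5 mm inward, probably as I released the knob. Pushing it home against the stop corrected that.
- **Gripper width:** It read about 2 to 4 mm less than the parts' true diameters, but the depth camera showed each part seated level in the grip.
- **Lever angle:** I inferred it from force and travel and did not read it directly.

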